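Sort the honing kit back into its caddy and sloping rest

ROBOT

A 6-joint arm with a two-finger parallel gripper is mounted at the origin on a cart in front of the work surface, level with it; the furniture and walls round the work are solid. World frame = base frame: x ahead of the robot, y to its left, z up, the work surface at z = 0. Lengths are in m, angles in degrees, forces in N, time in s.
With the tool pointing down it reaches from about 0.375 to 0.9 m from the base axis. Payload 3.1 kg.
Tool frame: the origin (TCP) lies at the centre of the arm's flange, where the gripper is bolted on; the fingertips stand 182 mm ahead of it and the grasp point (between the pads) lies 164 mm ahead of it; x points along the fingers, z is the direction in which the jaws open and shut, and the axes are right-handed (so a half turn about x gives the same grasp; the last joint's range is limited). The gripper opens to 87 mm and grips with 3 to 60 N. Pads are 19 mm wide; open, the fingers measure 117 mm over their backs; the gripper's body (75 mm by 190 mm) begins 51 mm behind the grasp point.
Start: joints at [56.981, 30.224, 82.088, -0, 67.689, -10.227], TCP at [0.242, 0.576, 0.405] pointing down, gripper open.
Joint ranges: [-176.69, 176.69], [-43.24, 126.21], [12.49, 139.97], [-82, 262], [0, 151.66], [-163.58, 163.58]. Speed limits (degrees/s): [159.86, 159.86, 180, 180, 180, 180].

INTERFACE

Orientations are given as a 3x3 rotation matrix whose columns are the frame's x, y, z axes.
In Python, from rig import bot gives the robot as it stands.
- The arm moves only by the shell command python3 -m crank 'ROWS' [OPENING]. ROWS is JSON, a list of rows, each an object with "offset": the shift along the tool's x, y, z in m, a list of three; "spin": the turn about the tool's x in rad. A call has 1 to 12 rows; each row shifts and turns the commanded pose from where the row before left it, along the tool's axes as they then stand; what a row does not reach is not made up. A row lasts 1/10 s, in which the tool goes at most 50 mm and 8.59 degrees, less where a joint would pass 70% of its speed; a pose out of reach is approached as far as the arm can. A call is refused whole if a number of a shift passes 0.05 or a number of a turn 0.15, either way. A call with a gripper value outside its range is refused whole. OPENING is the finger opening in m, from 0 to 0.087, set as the call begins (- or left out, the last holds). The fingers move at their own pace and stop on an object; the grip force is fixed at half the most. Time passes only in rows, so rows that do not move let the fingers close. It gives the time, the measured TCP pose, the force and the opening at its end, in the units of the state.
- bot.read_state(): the state, without advancing time (a new reading comes with each control period).
- bot.capture(name): name is "scene" or "side" or "wrist"; returns a dict with "pixels" (420x560x3 uint8, blue, green, red), "depth" (420x560 float32, m along the optical axis (not along the pixel's ray), 0 where there is no reading), "K" (3x3 intrinsics, pixels), "world_to_cam" (4x4, takes a point from world to camera coordinates). Camera axes: x right, y up, looking along -z (the intrinsics and any distortion apply to the point x, -y, -z); pixel columns grow to the right and rows downward; lengths in m; the calibration is good to about 2 mm. A picture is of the moment at which its call begins.
- bot.hand_in(): hands the job in, once; it reports no verdict.
Trained networks look in a picture, given as the dict that the camera call returned (one of the last four; its "shot" number tells which), for a name from the list of things; names that differ only in an ending like _2 or _b are one class to them, and where a whole thing is asked for, a point or a joint stands for the part that bears it (a point fixed in the world has none). Each returns a list of dicts, best first, with "p" (0 to 1); they miss things now and then, are a little off and sometimes report something else, mostly with a low value. They report only what shows in the picture. A call takes as long as a camera call.
- bot.regions_of(label, picture): "region" (420x560 bool, what is visible of it) and "extent" ([centre column, centre row, width, height] in pixels, round what is visible of it).
The state is a dict: "time_s": time; "joint_positions": joint angles; "qvel": joint speeds; "tau": joint torques, N m; "position": TCP position; "tcp_rot": TCP orientation; "force": force on the tool from outside, world axes, zero at the start; "moment": the same for the moment, N m; "opening": opening from 0.0 (shut) to 1.0 (fully open).
Only numpy, scipy, OpenCV 4.12 (cv2) and the standard library are available. Lean on these libraries where they do the work, as an engineer would, in place of code of your own. Each camera call takes 0.05 s, during which the arm holds its last target.

TASK

The honing is done: put the kit on the bench away. Lay the two stone sticks in the caddy, each centred across the combs in the notch that fits it, and stand the oil bottle in the caddy's round well, keeping it upright all the way. Stack the two flat stones on the middle of the sloping rest, their length down the slope, the broad one underneath and the small slip on top of it, each lying flat with its lower end against the backstop.

Things in the scene. Friction and masses are not known exactly. Their poses are not given: they have to be found in the camera images.
- broad_stone_centre (a point): Broad flat honing stone, loose, a plain slab 44 x 105 x 18 mm (own x, y, z), dark grey upper half and brown lower half, about 0.20 kg. The point is its centre, half-way up. Starts flat on the table.
- slip_centre (a point): Small flat slip stone, loose, a pale grey slab 38 x 90 x 13 mm (own x, y, z), about 0.1 kg. The point is its centre, half-way up. Starts flat on the table.
- thick_stick_centre (a point): Thick square stone stick, loose, dark grey, 22 x 100 x 22 mm (own x, y, z), about 0.11 kg. The point is its centre. Starts lying on the table.
- thin_stick_centre (a point): Thin square stone stick, loose, pale grey, 12 x 90 x 12 mm (own x, y, z), about 0.03 kg. The point is its centre. Starts lying on the table.
- oil_centre (a point): Honing oil: small round brown bottle with a black dropper cap, loose, standing upright, 102 mm tall; body 33 mm in diameter up to 62 mm, then it narrows to the cap (24 mm, at the top 13 mm), about 0.07 kg. The point is on its axis, 51 mm above its foot.
- caddy: Caddy: fixed light wooden board, 104 x 162 x 10 mm (x, y, z), flat on the table, with two low combs across it and a well block near its +y end. A stick lies along y across both combs. The combs are 16 mm thick, centred 32 mm either side of the notch points, with a 48 mm gap between them for fingers. Origin: centre of its underside.
- narrow_notch (a point): Narrow notch of the caddy, 19 mm wide (x), between round-topped posts that rise 12 mm above its floor. The point is half-way between the two combs, at the height of the notch floor, 16 mm above the table (the board in the gap lies 6 mm lower). Axes are the caddy's.
- wide_notch (a point): Wide notch of the caddy, 30 mm wide (x), 52 mm beside the narrow one on its +x side; same combs, posts and floor height. The point is half-way between the combs, on the notch floor. Axes are the caddy's.
- well (a point): Round well in the caddy's darker block (56 x 54 x 26 mm), 44 mm in diameter and 26 mm deep, its rim 36 mm above the table. The point is the centre of the well's floor, 10 mm above the table. Along y it is 84 mm from the middle of the notches, and the block's near face 57 mm. Axes are the caddy's, z up.
- stop_foot (a point): Sloping rest: fixed wooden stand, 84 x 132 mm, with a light board (80 mm wide, 118 mm long) falling at 15 degrees to a dark backstop at its low end, 42 mm high. The point is the middle of the corner of board face and stop face, 23 mm above the table. +y: down the slope into the stop; z: square to the board; x: along the stop. Stones do not slide on it by themselves.

How it is judged (in metres and radians):
At the end, for the whole second after the job is handed in: Each stick on the floor of its notch (4 mm high, 8 across, 15 along, 0.15 rad); bottle upright on the well floor (5 mm, 0.12 rad); broad stone flat and lengthwise on the slope, slip flat on it, ends within 10 mm of the stop, 12 and 15 mm of the middle, 4 mm in height, 0.15 and 0.2 rad; all at rest (x of broad_stone_centre in the frame of stop_foot between -0.012 and 0.012 m and y of broad_stone_centre in the frame of stop_foot between -0.0625 and -0.0485 m and z of broad_stone_centre in the frame of stop_foot between 0.005 and 0.013 m and angle between the y axis of broad_stone_centre and the y axis of stop_foot, either way round below 0.15 rad and linear speed of each of broad_stone, slip, thin_stick, thick_stick, oil below 0.02 m/s and x of slip_centre in the frame of stop_foot between -0.015 and 0.015 m and y of slip_centre in the frame of stop_foot between -0.055 and -0.041 m and z of slip_centre in the frame of stop_foot between 0.0205 and 0.0285 m and angle between the y axis of slip_centre and the y axis of stop_foot, either way round below 0.2 rad and angle between the z axis of slip_centre and the z axis of stop_foot, either way round below 0.12 rad and x of thin_stick_centre in the frame of narrow_notch between -0.008 and 0.008 m and y of thin_stick_centre in the frame of narrow_notch between -0.015 and 0.015 m and z of thin_stick_centre in the frame of narrow_notch between 0.002 and 0.01 m and angle between the y axis of thin_stick_centre and the y axis of narrow_notch, either way round below 0.15 rad and x of thick_stick_centre in the frame of wide_notch between -0.008 and 0.008 m and y of thick_stick_centre in the frame of wide_notch between -0.015 and 0.015 m and z of thick_stick_centre in the frame of wide_notch between 0.007 and 0.015 m and angle between the y axis of thick_stick_centre and the y axis of wide_notch, either way round below 0.15 rad and horizontal distance between oil_centre and well below 0.009 m and z of oil_centre in the frame of well between 0.046 and 0.056 m and angle between oil_centre's own z axis and vertical below 0.12 rad); the robot touches nothing.
It fails at once if the oil bottle is tipped (angle between oil_centre's own z axis and vertical above 0.6 rad).
It also fails if it takes over 134 s, if anything falls off the work surface, if the arm or the gripper's body presses on something with over 40 N, if the wrist force passes 120 N, or if a joint passes its speed limit or range.

## Working session

There is one attempt and no reset: what is moved stays moved. The work goes in short steps, Python scripts to look and compute and a shell command to move; the robot and the scene stay as the last step left them, time stands still between calls to the robot, and variables do not carry over. Pictures are saved under pics/ and viewed, and the job is handed in when it is done.

```bash
ls; mkdir -p pics; python3 - <<'E'
from rig import bot
import cv2
s=bot.read_state(); print(s)
for n in ["scene","side","wrist"]:
    p=bot.capture(n); cv2.imwrite(f"pics/{n}0.png",p["pixels"]); print(n,p["K"].tolist(),p["world_to_cam"].round(4).tolist(),p.keys())
E
```

```text
pics
{'time_s': 0.0, 'joint_positions': array([ 5.69791298e+01,  3.02786491e+01,  8.21562247e+01, -2.52647448e-03,
        6.76888340e+01, -1.02269823e+01]), 'qvel': array([-0.04564183, -0.01194847, -0.0235647 , -0.13235197,  0.0420257 ,
       -0.03300646]), 'tau': array([-5.02860930e-04, -4.40052259e+01, -1.76594013e+01,  6.34587323e-02,
        5.82776265e-02, -1.86695625e-04]), 'position': array([0.24192009, 0.57590861, 0.4037755 ]), 'tcp_rot': array([[-1.14238772e-03, -9.21910791e-01,  3.87400553e-01],
       [-1.83258004e-03,  3.87402086e-01,  9.21909033e-01],
       [-9.99997668e-01,  3.43235034e-04, -2.13203870e-03]]), 'force': array([-0.26479905,  0.42113791, -0.28811442]), 'moment': array([-0.03141734,  0.00621815,  0.03984316]), 'opening': 0.9983302348988334}
scene [[379.62222210000965, 0.0, 285.9580031793176], [0.0, 379.62222210000965, 212.98923116783143], [0.0, 0.0, 1.0]] [[0.8282, -0.5604, 0.0072, -0.4341], [0.2714, 0.4122, 0.8697, -0.1687], [-0.4904, -0.7183, 0.4934, -0.8688], [0.0, 0.0, 0.0, 1.0]] dict_keys(['pixels', 'depth', 'K', 'world_to_cam', 'shot'])
side [[383.1313743413112, 0.0, 275.3988851158151], [0.0, 383.1313743413112, 204.84531088387448], [0.0, 0.0, 1.0]] [[0.8535, -0.521, -0.0078, -0.4553], [0.3022, 0.4826, 0.8221, -0.1846], [-0.4245, -0.704, 0.5693, -1.0828], [0.0, 0.0, 0.0, 1.0]] dict_keys(['pixels', 'depth', 'K', 'world_to_cam', 'shot'])
wrist [[329.64327682998675, 0.0, 277.88342527084524], [0.0, 329.64327682998675, 202.0984246323224], [0.0, 0.0, 1.0]] [[0.3879, 0.9217, -0.0001, -0.6233], [-0.8842, 0.3721, -0.2823, 0.0346], [-0.2602, 0.1095, 0.9593, -0.39], [0.0, 0.0, 0.0, 1.0]] dict_keys(['pixels', 'depth', 'K', 'world_to_cam', 'shot'])
```

View pics/scene0.png

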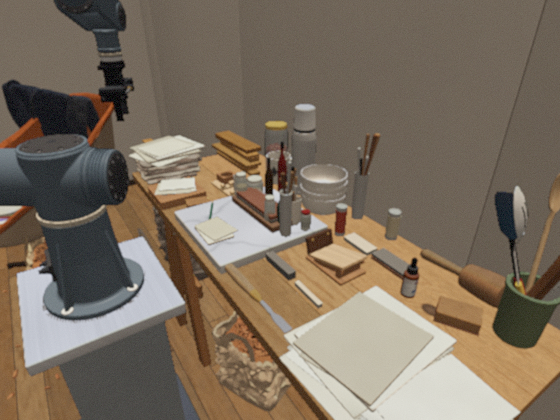

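View pics/side0.png

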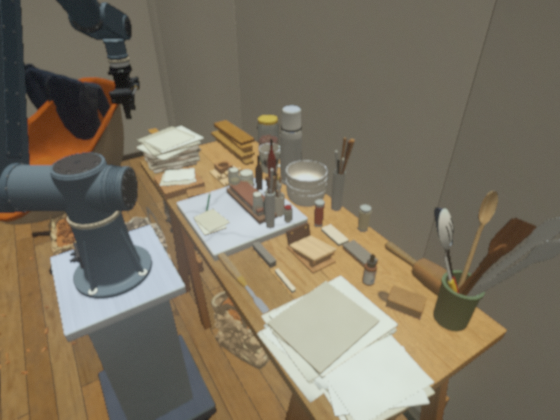

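View pics/wrist0.png

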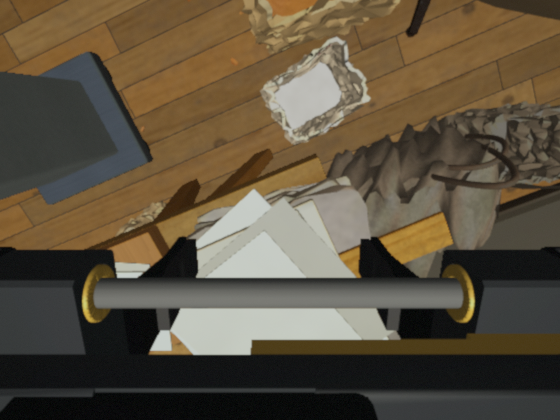

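```bash
cat > h.py <<'E'
from rig import bot
import numpy as np, cv2
def w(p, mask=None, rows=None, cols=None):
    d=p["depth"]
    if mask is not None: rows,cols=np.nonzero(mask&(d>0))
    z=d[rows,cols]; K=p["K"]
    x=(cols-K[0,2])/K[0,0]*z; y=(rows-K[1,2])/K[1,1]*z
    C=np.stack([x,-y,-z,np.ones_like(z)])
    return (np.linalg.inv(p["world_to_cam"])@C)[:3].T
N=["broad_stone_centre","slip_centre","thick_stick_centre","thin_stick_centre","oil_centre","caddy","narrow_notch","stop_foot"]
def look(cam,names=N,tag=None):
    p=bot.capture(cam); img=p["pixels"].copy()
    for n in names:
        try: r=bot.regions_of(n,p)
        except Exception as e: print(n,e); continue
        for q in r[:3]:
            P=w(p,q["region"]); 
            if len(P)==0: continue
            top=P[P[:,2]>np.percentile(P[:,2],98)-0.006]
            if len(top)<4: continue
            (c,s,a)=cv2.minAreaRect((top[:,:2]*1000).astype(np.float32))
            print(n,round(q["p"],2),np.round(q["extent"]).astype(int).tolist(),"n",len(P),"med",np.median(P,0).round(4),"z98",np.percentile(P[:,2],98).round(4),"rect",np.round(c,1),np.round(s,1),round(a,1))
            if q["p"]>.4:
                cs,_=cv2.findContours(q["region"].astype(np.uint8),cv2.RETR_EXTERNAL,cv2.CHAIN_APPROX_NONE); cv2.drawContours(img,cs,-1,(0,0,255),1)
    if tag: cv2.imwrite(f"pics/{tag}.png",img); cv2.imwrite(f"pics/{tag}_raw.png",p["pixels"])
    return p
E
python3 - <<'E'
from h import *
for c in ["scene","side"]:
    print(c);p=look(c,tag=c+"1")
    im=p["pixels"][170:340,170:460]; cv2.imwrite(f"pics/{c}z.png",cv2.resize(im,None,fx=2.7,fy=2.7,interpolation=cv2.INTER_CUBIC))
E
```

```text
scene
broad_stone_centre 0.73 [388, 263, 41, 29] n 572 med [ 0.612  -0.3189  0.0185] z98 0.0211 rect [ 615.1 -337.5] [145.   62.1] 72.8
slip_centre 0.64 [361, 243, 31, 18] n 384 med [ 0.6114 -0.2165  0.0135] z98 0.0159 rect [ 617.4 -217. ] [101.9  40.5] 88.6
thick_stick_centre 0.79 [279, 264, 30, 27] n 436 med [ 0.3803 -0.1842  0.0214] z98 0.0246 rect [ 386.2 -176.4] [24.2 99.3] 1.1
thick_stick_centre 0.35 [224, 182, 26, 24] n 448 med [0.4732 0.3176 0.0218] z98 0.0758 rect [450.2 185.4] [18.7  1.7] 62.9
thin_stick_centre 0.76 [305, 293, 27, 27] n 245 med [ 0.3806 -0.2982  0.0121] z98 0.0146 rect [ 383.5 -291.4] [89.9 12.8] 89.5
thin_stick_centre 0.32 [223, 182, 23, 29] n 398 med [0.4736 0.3176 0.0217] z98 0.0387 rect [469.4 287.7] [187.5  56.4] 64.2
oil_centre 0.94 [410, 278, 18, 39] n 506 med [ 0.5657 -0.4162  0.0495] z98 0.0971 rect [ 571.6 -412.4] [ 6.7 10.7] 51.6
caddy 0.57 [223, 180, 24, 30] n 407 med [0.4739 0.3178 0.0219] z98 0.0387 rect [492.7 281.9] [188.7  59.1] 84.3
narrow_notch 0.64 [221, 182, 19, 24] n 395 med [0.4739 0.3174 0.0219] z98 0.0387 rect [499. 342.] [57.3 57.7
[... 635 characters left out ...]
ck_centre 0.6 [288, 281, 25, 22] n 159 med [ 0.382  -0.2982  0.0124] z98 0.0156 rect [ 384.5 -293.6] [87.3 12.9] 89.3
oil_centre 0.87 [370, 272, 16, 30] n 364 med [ 0.5678 -0.4169  0.0473] z98 0.0968 rect [ 573.2 -412.4] [8.1 8. ] 73.5
caddy 0.64 [227, 174, 27, 25] n 388 med [0.4745 0.3179 0.0212] z98 0.0398 rect [490.3 271. ] [211.6  61.4] 82.3
narrow_notch 0.8 [226, 174, 30, 24] n 368 med [0.4764 0.3173 0.0226] z98 0.0506 rect [456.2 162.5] [16.9 58.4] 4.4
stop_foot 0.61 [286, 280, 18, 19] n 157 med [ 0.383  -0.2923  0.0124] z98 0.0156 rect [ 384.5 -293.6] [87.3 12.9] 89.3
stop_foot 0.57 [310, 241, 52, 42] n 1081 med [ 0.4977 -0.2265  0.0416] z98 0.0642 rect [ 502.4 -175.1] [80.5 16.6] 4.9
```

View pics/scenez.png

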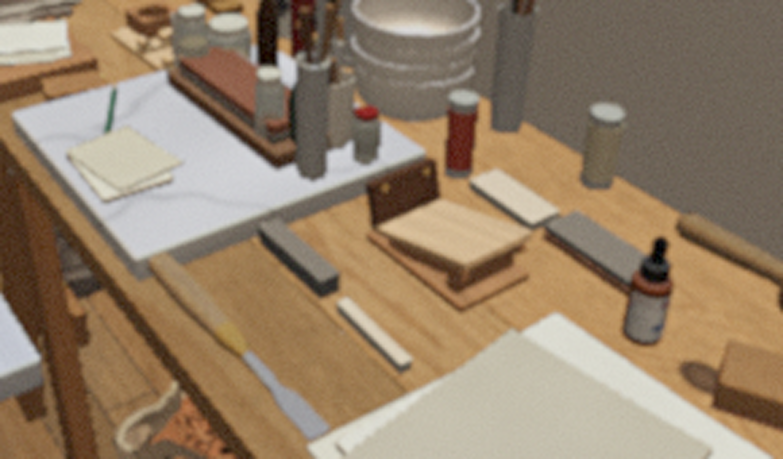

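View pics/scene1.png

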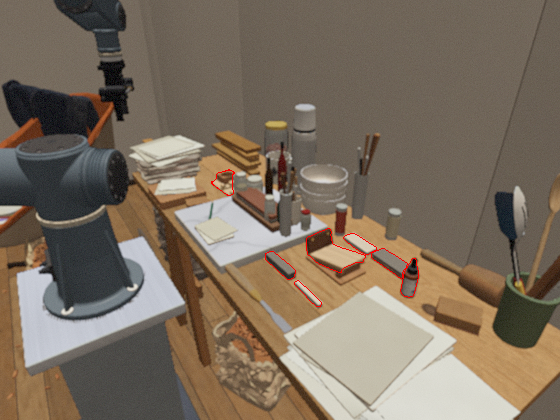

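```bash
python3 - <<'E'
from h import *
p=bot.capture("scene"); P=w(p,p["depth"]>0)
M={}
for x,y,z in P:
    if .25<x<.9 and -.6<y<.6 and z>-.02:
        k=(int(np.floor(x/.05)),int(np.floor(y/.05))); M[k]=max(M.get(k,0),z)
print("x cols 25..85; rows y from .55 down, mm")
for j in range(11,-13,-1):
    print(f"{j*5:4d}",*[f"{int(1000*M[(i,j)]):4d}" if (i,j) in M else "   ." for i in range(5,18)])
c=bot.capture("wrist"); print(np.linalg.inv(c["world_to_cam"]).round(4))
E
```

```text
x cols 25..85; rows y from .55 down, mm
  55  568  555  117  116  111    4  106  107    .    .  570    .    .
  50  569  117  119  117  114    3  107  107    .    4  570    .    .
  45  569  118  117  118  114    4  106  106    .    5  571    .    .
  40  116  118  118  113    4    3  106  107    5    3  571    .    .
  35   94   43   42   11   40   40  107  107  188  188  572    .    .
  30   45   45   44   10   38   38   50   85  188  188  572    .    .
  25   39   44   44   10   31   28    1  101  186  187  572    .    .
  20    3   25   25    3   30    .    2  102  102  101  573    .    .
  15   32   33   38  123  123   94   31  196  291  291  573    .    .
  10   32   38   36  123  124  165   32  206  291  291  574    .    .
   5   44   44   32   73   73   69   31  131  131    .  574    .    .
   0   45   45   42   74   72    .  133  131  131  132  574    .    .
  -5   45   46   45  120  165  163  133  131    2  133  575    .    .
 -10   32   32   32  210  217  121  130  132  222  253  575    .    .
 -15   31   31   31  242  246   87   93   92  109  270  576    .    .
 -20   29    4   25    3   65   66   16   91    3    3  576    .    .
 -25   24    3   25    3   40   40   15   16   60   87  576    .    .
 -30   16    3   16    3   54   54   14   21    3    3  577    .    .
 -35    8    4   15    3   56   56   19   21    3   33  577    .    .
 -40   38   44   45   46   45   37   67   21   28   35  578    .    .
 -45   46   47   46   46   46   37  101    3   37   41  578    .    .
 -50   47   46   47   47   47   37   33  272   66   68  571    .    .
 -55   47   47   48   48   47   38   32  288  211   73  417    .    .
 -60   47   48   48   48   41   40  322  314  187  310  270    .    .
[[ 0.3879 -0.8839 -0.2612  0.1711]
 [ 0.9217  0.3726  0.108   0.6046]
 [ 0.0019 -0.2826  0.9592  0.3847]
 [ 0.      0.      0.      1.    ]]
```

```bash
python3 -m crank '[{"offset":[0,-0.044,-0.016],"spin":0},{"offset":[0,-0.044,-0.016],"spin":0},{"offset":[0,-0.044,-0.016],"spin":0},{"offset":[0,-0.044,-0.016],"spin":0},{"offset":[0,-0.044,-0.016],"spin":0},{"offset":[0,-0.044,-0.016],"spin":0},{"offset":[0,-0.044,-0.016],"spin":0},{"offset":[0,-0.044,-0.016],"spin":0},{"offset":[0,-0.044,-0.016],"spin":0},{"offset":[0,0,0],"spin":0}]'; python3 - <<'E'
from h import *
p=look("wrist",["caddy","narrow_notch"],tag="w1")
np.savez("/tmp/w1.npz",d=p["depth"],K=p["K"],T=p["world_to_cam"])
print(bot.read_state()["time_s"])
E
```

```text
time_s: 2.15
position: [0.556, 0.2859, 0.4049]
tcp_rot: [[0.004, -0.919, 0.393], [-0.001, 0.393, 0.919], [-1.0, -0.005, 0.001]]
force: [-1.1, 0.3, -0.7]
opening: 0.999
caddy 0.92 [260, 127, 168, 150] n 13840 med [0.5021 0.2937 0.0106] z98 0.0368 rect [502.5 341.5] [56.1 54.1] 2.7
narrow_notch 0.58 [263, 127, 166, 146] n 13812 med [0.502  0.2938 0.0106] z98 0.0368 rect [502.5 341.5] [56.1 54. ] 2.9
2.3
```

View pics/w1.png

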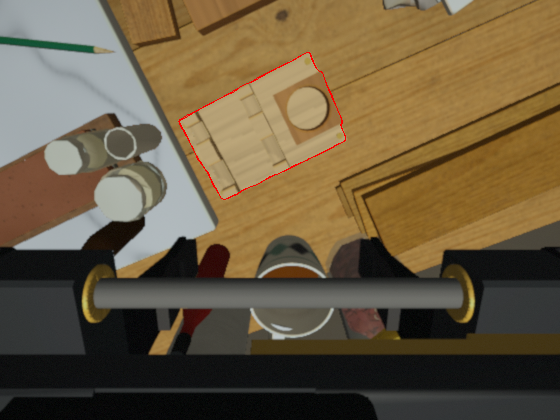

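```bash
cat > fitc.py <<'E'
from h import *
D=np.load("/tmp/w1.npz"); p=dict(depth=D["d"],K=D["K"],world_to_cam=D["T"])
P=w(p,p["depth"]>0); P=P[(abs(P[:,0]-.5)<.1)&(abs(P[:,1]-.3)<.13)]
def rect(q): 
    return [np.round(v,2) for v in cv2.minAreaRect((q[:,:2]*1000).astype(np.float32))]
print("block",rect(P[(P[:,2]>.031)&(P[:,1]>.3)&(P[:,2]<.045)&(abs(P[:,0]-.5)<.06)&(P[:,1]<.38)]))
b=P[(P[:,2]>.007)&(P[:,2]<.04)&(abs(P[:,0]-.5)<.065)&(P[:,1]>.19)&(P[:,1]<.39)]
print("board",rect(b))
# height map ascii of combs
g={}
for x,y,z in P:
    k=(int(x//.004),int(y//.004)); g.setdefault(k,[]).append(z)
for j in range(96,44,-1):
    print(j*4,"".join(f"{int(round(1000*np.median(g[(i,j)]))):3d}" if (i,j) in g else "  ." for i in range(108,144)))
E
python3 fitc.py
```

```text
block [array([502.46, 341.51]), array([56.06, 54.13]), np.float64(2.72)]
board [array([499.96, 280.8 ]), array([181.59, 129.76]), np.float64(90.0)]
384   0  0 -1  0  0  0  0  0  0  0  0  0  0  0  0  0 -1  0  0  0  0  0  0  0  1  0  0  0  0  0  0  0  0  0  0  0
380   0  0  0  0  0  0  0  0  0  0  0  0  0  0  0  0 -1  0  0  0  0  0  0  0  0  0  0  0  0  0  0  1  0  0  0  1
376   0 -1  0  0  0  0  0  0  0  0  0  0  0  0  0  0  0  0  1  0  0  0  0  1  0  0  1  0  0  0  1  0  0  0  0  0
372   0  0  0  0  0  0 -1  0  0  0  0  0  0  0  0  0  0  0 -1  1  0  0  1  1  1  1  1  0  0  1296  0  0  0  0  0
368   0  0  0  0  0  0  0  0 -1  0  .  .  .  .  .  . 36 36 37 37 36 36 37 37 37  9 10 10 10300298  0  0  0  0  0
364   0  0  0  0  1  9 10  9 10 10 37 36 36 36 36 36 36 36 36 36 36 36 36 36 36 11 10 11 10303  8  0  0  0  0  0
360   0  0  0  0  8 10 11 10 10 10 36 36 36 36 36 31 16 14 17 26 35 36 36 36 37 11 10 11 11306  1  0  0  0  0  0
356   0  0  0  0  8 10 11 10 11 10 36 36 36 35 11 10 10 11 10 10 11 33 36 36 36 10 10 10309316316316316  0  0  0
352   0  0 -1  0  9 10 10 10 10 11 36 36 35 11 1
[... 4223 characters left out ...]
0  0  0  0  0  0  0  0
200   0  0  0  0  0  0  0  0  0  0  0  0  0  0 -1  0 -1  0  0 -1  0 -1  0  0 -1  0  0  0 -1  0  0  0  0  0  0  0
196   0  0 -1  0  0  0  0  0  0  0  0  0  0  0  0  0  0  0  0  0  0  0  0  0  0 -1  0  0  0  0 -1  0  0  0  0  0
192  17 16 15 16 15 18 17 22 18 15 16 15 17 14 16 16 17 16 15 16 16 18 17 16 16 16 16 17 17 16 15 15 15 14 17 15
188  28 28 28 29 28 69 72 73 72 72 49 29 28 29 28 29 28 29 28 29 29 29 29 29 29 29 28 29 28 29 28 29 29 29 29 28
184  29 29 29 29 50 90 27  .  . 63 72 29 29 29 29 29 29 29 29 29 29 29 29 29 29 29 29 29 29 29 29 29 28 29 29 29
180  28 29 28 29 77  .  .  .  .  . 88 46 28 29 29 29 29 29 29 29 29 28 29 29 29 29 29 28 29 29 29 28 29 29 29 28
```

```bash
cat > fit2.py <<'E'
exec(open("fitc.py").read().split("# height")[0])
for a in (2.2,2.7,3.2):
    t=np.radians(a); R=np.array([[np.cos(t),np.sin(t)],[-np.sin(t),np.cos(t)]])  # to caddy axes
    q=(P[:,:2]*1000-[502.46,341.51])@R.T; z=P[:,2]*1000
    out=[]
    for lo,hi in((-60,-45),(-123,-109)):
        m=(q[:,1]>lo)&(q[:,1]<hi)
        for xl,xh in((-45,-8),(0,45)):
            f=m&(z>14)&(z<17.3)&(q[:,0]>xl)&(q[:,0]<xh)
            out.append((np.percentile(q[f,0],[1,50,99]).round(1).tolist(),f.sum()))
    m=(z>25)&(z<30)&(abs(q[:,0])<50)
    c1=q[m&(q[:,1]>-80)&(q[:,1]<-30),1]; c2=q[m&(q[:,1]<-90)&(q[:,1]>-135),1]
    e=(z>7)&(z<12)&(q[:,0]<-40)&(q[:,0]>-60)&(q[:,1]<25)&(q[:,1]>-130)
    print(a,out,np.percentile(c1,[1,99]).round(1),np.percentile(c2,[1,99]).round(1))
    ys=np.arange(-128,25,8); print([np.round(q[e&(abs(q[:,1]-y)<4),0].min(),1) for y in ys if (e&(abs(q[:,1]-y)<4)).any()])
E
python3 fit2.py
```

```text
block [array([502.46, 341.51]), array([56.06, 54.13]), np.float64(2.72)]
board [array([499.96, 280.8 ]), array([181.59, 129.76]), np.float64(90.0)]
2.2 [([-37.8, -28.2, -19.0], np.int64(239)), ([9.6, 23.8, 38.7], np.int64(324)), ([-36.7, -27.8, -18.3], np.int64(219)), ([10.5, 24.8, 39.6], np.int64(299))] [-60. -44.] [-124.2 -107.8]
[np.float64(-49.1), np.float64(-50.3), np.float64(-50.1), np.float64(-50.6), np.float64(-50.5), np.float64(-50.5), np.float64(-50.8), np.float64(-50.9), np.float64(-50.8), np.float64(-51.1), np.float64(-50.0), np.float64(-51.0), np.float64(-51.5), np.float64(-51.4), np.float64(-51.7), np.float64(-51.7), np.float64(-51.7), np.float64(-52.0), np.float64(-51.9), np.float64(-51.8)]
2.7 [([-38.1, -28.7, -19.4], np.int64(241)), ([9.1, 23.4, 38.3], np.int64(328)), ([-37.7, -28.8, -19.3], np.int64(216)), ([9.4, 23.8, 38.4], np.int64(296))] [-59.8 -44.1] [-124.  -107.9]
[np.float64(-50.2), np.float64(-51.3), np.float64(-51.0), np.float64(-51.4), np.float64(-51.3), np.float64(-51.3), np.float64(-51.5), np.float64(-51.5), np.float64(-51.3), np.float64(-51.6), np.float64(-49.4), np.float64(-51.3), np.float64(-51.8), np.float64(-51.6), np.float64(-51.9), np.float64(-51.8), np.float64(-51.7), np.float64(-52.0), np.float64(-51.8), np.float64(-51.6)]
3.2 [([-38.6, -29.0, -19.9], np.int64(237)), ([8.7, 22.9, 37.9], np.int64(325)), ([-38.8, -29.7, -20.3], np.int64(214)), ([8.4, 22.8, 37.4], np.int64(301))] [-59.8 -44. ] [-123.9 -107.9]
[np.float64(-51.4), np.float64(-52.4), np.float64(-52.0), np.float64(-52.0), np.float64(-52.3), np.float64(-52.1), np.float64(-51.9), np.float64(-52.2), np.float64(-51.9), np.float64(-52.1), np.float64(-51.7), np.float64(-52.1), np.float64(-51.8), np.float64(-51.6), np.float64(-52.0), np.float64(-51.7), np.float64(-51.9), np.float64(-51.6), np.float64(-51.4)]
```

```bash
python3 -m crank '[{"offset":[-0.05,0,0],"spin":0},{"offset":[-0.05,0,0],"spin":0},{"offset":[-0.01,-0.027,-0.039],"spin":0},{"offset":[-0.005,-0.027,-0.039],"spin":0},{"offset":[0,-0.027,-0.039],"spin":0},{"offset":[0,-0.027,-0.039],"spin":0},{"offset":[0,-0.027,-0.039],"spin":0},{"offset":[0,-0.027,-0.039],"spin":0},{"offset":[0,-0.027,-0.039],"spin":0},{"offset":[0,-0.027,-0.039],"spin":0},{"offset":[0,-0.027,-0.039],"spin":0},{"offset":[0,-0.027,-0.039],"spin":0}]'
python3 -m crank '[{"offset":[0,-0.027,-0.039],"spin":0},{"offset":[0,-0.017,-0.039],"spin":-0.1},{"offset":[0,0,0],"spin":-0.1},{"offset":[0,0,0],"spin":-0.1},{"offset":[0,0,0],"spin":-0.1},{"offset":[0,0,0],"spin":0}]'
python3 - <<'E'
from h import *
p=look("wrist",[n for n in N if n not in("caddy","narrow_notch")],tag="w2")
np.savez("/tmp/w2.npz",d=p["depth"],K=p["K"],T=p["world_to_cam"])
s=bot.read_state();print(s["time_s"],s["joint_positions"].round(1))
E
```

```text
time_s: 3.5
position: [0.6493, -0.1736, 0.5198]
tcp_rot: [[-0.0, -0.923, 0.385], [0.001, 0.385, 0.923], [-1.0, 0.001, 0.001]]
force: [1.1, 0.4, -0.1]
opening: 1.0
time_s: 4.1
position: [0.6598, -0.261, 0.5195]
tcp_rot: [[-0.001, -1.0, -0.004], [0.001, -0.004, 1.0], [-1.0, 0.001, 0.001]]
force: [-0.7, -0.7, 0.0]
opening: 1.001
broad_stone_centre 0.7 [236, 137, 72, 35] n 2250 med [ 0.6257 -0.3206  0.0181] z98 0.02 rect [ 626.8 -321.9] [103.6  44.2] 89.8
slip_centre 0.63 [312, 134, 68, 30] n 1702 med [ 0.6213 -0.2123  0.0132] z98 0.015 rect [ 621.6 -212.1] [90.  38.1] 89.3
thick_stick_centre 0.48 [299, 40, 115, 75] n 7635 med [ 0.5063 -0.2368  0.0411] z98 0.063 rect [ 505.7 -176.9] [79.8 13.9] 0.9
thin_stick_centre 0.23 [165, 102, 35, 28] n 777 med [ 0.5783 -0.4029  0.0611] z98 0.0999 rect [ 577.7 -410.4] [11.2 11.3] 0.2
thin_stick_centre 0.15 [299, 41, 115, 71] n 7630 med [ 0.5064 -0.2369  0.0411] z98 0.063 rect [ 505.7 -176.8] [79.8 13.9] 1.1
oil_centre 0.56 [165, 102, 38, 27] n 884 med [ 0.5777 -0.4034  0.0601] z98 0.0997 rect [ 577.7 -411.2] [11.2 13.1] 0.3
stop_foot 0.86 [300, 43, 119, 74] n 7604 med [ 0.5066 -0.237   0.0412] z98 0.063 rect [ 506.3 -176.8] [78.4 13.9] 1.1
4.45 [ -30.7   32.3   59.8    0.    87.9 -120.8]
```

View pics/w2.png

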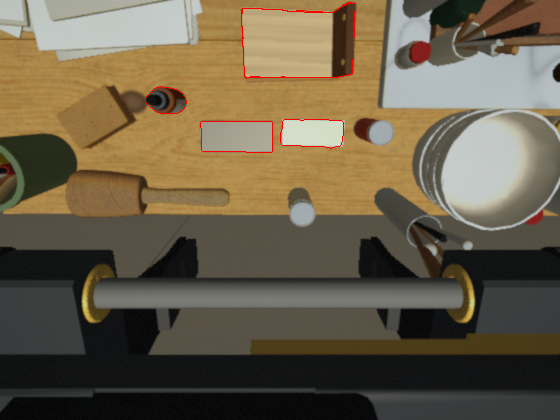

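```bash
python3 - <<'E'
from h import *
D=np.load("/tmp/w2.npz"); p=dict(depth=D["d"],K=D["K"],world_to_cam=D["T"])
P=w(p,p["depth"]>0)
M={}
for x,y,z in P:
    k=(int(np.floor(x/.02)),int(np.floor(y/.02))); M[k]=max(M.get(k,0),z)
print("     ",*[f"{i*20:4d}" for i in range(20,40)])
for j in range(0,-26,-1):
    print(f"{j*20:5d}",*[f"{int(1000*M[(i,j)]):4d}" if (i,j) in M else "   ." for i in range(20,40)])
# rest plane
q=P[(abs(P[:,0]-.505)<.03)&(P[:,1]<-.20)&(P[:,1]>-.27)&(P[:,2]>.02)]
A=np.c_[q[:,:2],np.ones(len(q))]; c=np.linalg.lstsq(A,q[:,2],rcond=None)[0]; print("plane",c, np.degrees(np.arctan(c[:2])), len(q))
s=P[(abs(P[:,0]-.505)<.06)&(P[:,1]<-.15)&(P[:,1]>-.20)&(P[:,2]>.055)&(P[:,2]<.07)]
print("stop",cv2.minAreaRect((s[:,:2]*1000).astype(np.float32)))
b=P[(abs(P[:,0]-.505)<.06)&(P[:,1]<-.19)&(P[:,1]>-.33)]; r=b[:,2]-(A[0,0]*0+b[:,:2]@c[:2]+c[2]); b=b[abs(r)<.003]
print("board",cv2.minAreaRect((b[:,:2]*1000).astype(np.float32)))
E
```

```text
400  420  440  460  480  500  520  540  560  580  600  620  640  660  680  700  720  740  760  780
    0    .    .    .   71   73   51   31   31   31  132   94   77   72   75   82  133  133    2   72    .
  -20    .    .    .   72   72  159   32   32   31  134   86   76   71   72   78  117  132    3   71    .
  -40    .    .    .   79  167  164  161   31   31  132   80   77   74   76   85  132  132    2   75    .
  -60    .    .    .  121  164  140  161   31   31  132  132   31   75   79  131  133    2    .  117    .
  -80    .    .    .  118  140  138  107   31   31   32  132  132  132  132  132  146  145    .  136    .
 -100    .    .    .  111   31   87   86   31   32   31    2    2    2    2    3  223  178  141  152    .
 -120    .    .   43   99   31   86   86   31   31   29    1    1    2    2    2  232  227  146  125    .
 -140    .    .    2    2   25   15   17   19   16   54   93   93    3    3    3  259  252    3   43    .
 -160    .    .    2    2    2    2    2    3    3    2   92   93    2    3    2    2    2    2  260    .
 -180    .    .    1   65   66   65   64   65  
[... 1346 characters left out ...]
    .   45   36   36    3    1   59   60    2    2    3    1    1   38   33    1  154  132
 -460    .    .   41   45   37   37    2    2    2    1    2    2    2    3   53   58   53    2  153    .
 -480    .    .    .   45   37   37    2    2    2   29   30    2    1   34   60   62   59    1  133    .
 -500    .    .   40   45   36   37    2   27   30   30   30   26    2   48   65   67   64    .   93    .
plane [ 0.00913739 -0.2657368  -0.0324221 ] [  0.52351917 -14.88166522] 2731
stop ((505.92303466796875, -176.96954345703125), (80.26318359375, 14.332895278930664), 1.10752272605896)
board ((507.6541748046875, -248.50633239746094), (79.79914855957031, 115.89996337890625), 1.4213695526123047)
```

```bash
python3 -m crank '[{"offset":[0.024,0.043,-0.0165],"spin":0},{"offset":[0.024,0.043,-0.0165],"spin":0},{"offset":[0.024,0.043,-0.0165],"spin":0},{"offset":[0.024,0.043,-0.0165],"spin":0},{"offset":[0.024,0.043,-0.0165],"spin":0},{"offset":[0.024,0.043,-0.0165],"spin":0.15},{"offset":[0,0,0],"spin":0.15},{"offset":[0,0,0],"spin":0.15},{"offset":[0,0,0],"spin":0.15},{"offset":[0,0,0],"spin":0.15},{"offset":[0,0,0],"spin":0.15},{"offset":[0,0,0],"spin":0.15}]'
python3 -m crank '[{"offset":[0,0,0],"spin":0.15},{"offset":[0,0,0],"spin":0.15},{"offset":[0,0,0],"spin":0.15},{"offset":[0,0,0],"spin":0.07},{"offset":[0,0,0],"spin":0}]'
python3 - <<'E'
from h import *
p=look("wrist",["thick_stick_centre","thin_stick_centre","stop_foot","slip_centre","broad_stone_centre"],tag="w3")
np.savez("/tmp/w3.npz",d=p["depth"],K=p["K"],T=p["world_to_cam"])
s=bot.read_state();print(s["time_s"],s["joint_positions"].round(1))
E
```

```text
time_s: 5.65
position: [0.4114, -0.3591, 0.3814]
tcp_rot: [[0.0, -0.494, 0.87], [-0.0, 0.87, 0.494], [-1.0, -0.001, 0.0]]
force: [0.2, -0.4, -0.3]
opening: 0.997
time_s: 6.15
position: [0.4114, -0.359, 0.3813]
tcp_rot: [[0.0, -0.003, 1.0], [-0.0, 1.0, 0.003], [-1.0, -0.0, 0.0]]
force: [-0.1, -0.1, -0.2]
opening: 0.999
thick_stick_centre 0.97 [254, 28, 31, 50] n 1238 med [ 0.389  -0.2107  0.0219] z98 0.0236 rect [ 388.2 -209.3] [22.1 36.9] 0.4
thick_stick_centre 0.21 [384, 67, 94, 130] n 11758 med [ 0.5057 -0.2483  0.0383] z98 0.0531 rect [ 507.8 -290.9] [80.3 33. ] 1.7
thin_stick_centre 0.64 [253, 112, 11, 90] n 925 med [ 0.3863 -0.2895  0.012 ] z98 0.0136 rect [ 386.2 -292.1] [87.4 11.5] 88.7
stop_foot 0.64 [383, 68, 96, 136] n 11767 med [ 0.5058 -0.2484  0.0384] z98 0.0531 rect [ 507.9 -290.9] [80.5 33.1] 1.6
slip_centre 0.55 [491, 38, 62, 76] n 3700 med [ 0.617  -0.2213  0.0132] z98 0.0151 rect [ 619.9 -222.3] [70.  39.4] 89.5
broad_stone_centre 0.86 [481, 145, 72, 103] n 5292 med [ 0.6211 -0.3178  0.0181] z98 0.0198 rect [ 625.4 -322.3] [ 45.7 105.1] 0.1
6.45 [-52.8  25.9  95.   -0.   59.2 -53. ]
```

View pics/w3.png

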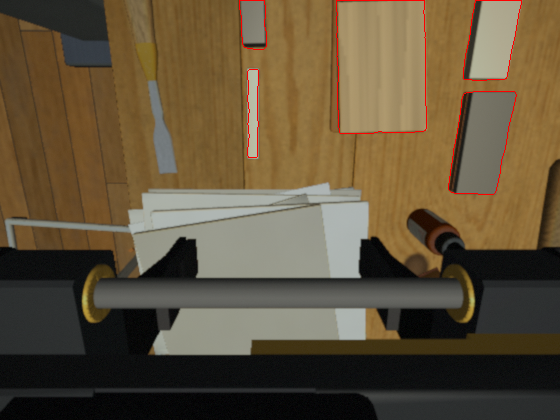

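```bash
python3 -m crank '[{"offset":[0.03,0.0168,-0.0063],"spin":0.025},{"offset":[0.042,0.0168,-0.0063],"spin":0},{"offset":[0.042,0.0168,-0.0063],"spin":0},{"offset":[0.042,0.0166,-0.0063],"spin":0},{"offset":[0.03,0,0],"spin":0},{"offset":[0.01,0,0],"spin":0},{"offset":[0,0,0],"spin":0},{"offset":[0,0,0],"spin":0}]' 0.05
python3 -m crank '[{"offset":[0,0,0],"spin":0},{"offset":[0,0,0],"spin":0},{"offset":[0,0,0],"spin":0},{"offset":[0,0,0],"spin":0},{"offset":[0,0,0],"spin":0}]' 0
```

```text
time_s: 7.25
position: [0.3878, -0.2924, 0.1857]
tcp_rot: [[0.001, 0.022, 1.0], [-0.002, 1.0, -0.022], [-1.0, -0.002, 0.001]]
force: [0.7, -0.8, 0.3]
opening: 0.579
time_s: 7.75
position: [0.3873, -0.2916, 0.1853]
tcp_rot: [[0.0, 0.022, 1.0], [-0.0, 1.0, -0.022], [-1.0, -0.0, 0.0]]
force: [0.3, -0.0, 0.3]
opening: 0.207
```

```bash
python3 -m crank '[{"offset":[0,0,0],"spin":0},{"offset":[0,0,0],"spin":0},{"offset":[0,0,0],"spin":0},{"offset":[-0.02,0,0],"spin":0},{"offset":[-0.03,0,0],"spin":0}]' 0
python3 - <<'E'
from h import *
p=bot.capture("wrist"); cv2.imwrite("pics/w4.png",p["pixels"])
E
```

```text
time_s: 8.25
position: [0.3868, -0.2912, 0.2343]
tcp_rot: [[-0.003, 0.022, 1.0], [0.003, 1.0, -0.022], [-1.0, 0.003, -0.003]]
force: [0.7, -0.8, -0.4]
opening: 0.132
```

View pics/w4.png

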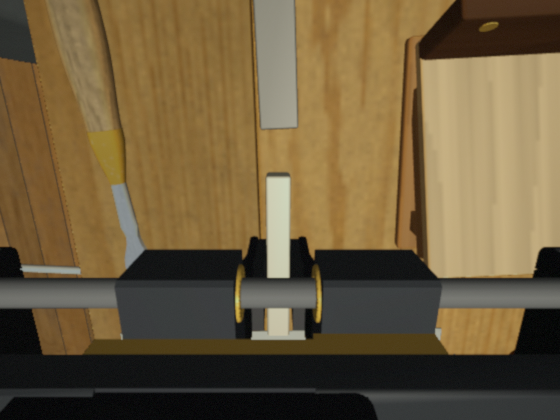

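```bash
python3 -m crank '[{"offset":[-0.049,0,0],"spin":0},{"offset":[-0.049,0,0],"spin":0},{"offset":[-0.049,0,0],"spin":0},{"offset":[-0.049,0,0],"spin":0},{"offset":[-0.049,0,0],"spin":0},{"offset":[0,0.03,0.0066],"spin":0},{"offset":[0,0.046,0.0066],"spin":0},{"offset":[0,0.046,0.0066],"spin":0},{"offset":[0,0.046,0.0066],"spin":0},{"offset":[0,0.046,0.0066],"spin":0},{"offset":[0,0.046,0.0066],"spin":0},{"offset":[0,0.046,0.0066],"spin":0}]' 0
python3 -m crank '[{"offset":[0,0.046,0.0066],"spin":0},{"offset":[0,0.046,0.0066],"spin":0},{"offset":[0,0.046,0.0066],"spin":0},{"offset":[0,0.046,0.0066],"spin":0},{"offset":[0,0.046,0.0066],"spin":0},{"offset":[0,0.03,0.005],"spin":0},{"offset":[0,0,0],"spin":-0.072},{"offset":[0,0,0],"spin":0}]' 0
```

```text
time_s: 9.5
position: [0.4398, 0.0153, 0.4799]
tcp_rot: [[-0.0, 0.022, 1.0], [0.0, 1.0, -0.022], [-1.0, 0.0, -0.0]]
force: [0.8, 0.1, -0.0]
opening: 0.132
time_s: 10.3
position: [0.4835, 0.2735, 0.4793]
tcp_rot: [[-0.001, -0.052, 0.999], [-0.001, 0.999, 0.052], [-1.0, -0.001, -0.001]]
force: [-0.2, -0.4, -0.8]
opening: 0.132
```

```bash
python3 -m crank '[{"offset":[0.045,-0.0085,-0.0032],"spin":0},{"offset":[0.046,-0.0085,-0.0031],"spin":0},{"offset":[0.046,0,0],"spin":0},{"offset":[0.046,0,0],"spin":0},{"offset":[0.046,0,0],"spin":0},{"offset":[0,0,0],"spin":0}]' 0
python3 - <<'E'
from h import *
p=bot.capture("wrist"); cv2.imwrite("pics/w5.png",p["pixels"])
P=w(p,p["depth"]>0)
m=P[(P[:,2]>.031)&(P[:,2]<.045)&(P[:,1]>.31)&(P[:,1]<.39)&(abs(P[:,0]-.5)<.05)]
print(cv2.minAreaRect((m[:,:2]*1000).astype(np.float32)))
E
```

```text
time_s: 10.9
position: [0.4759, 0.2535, 0.2448]
tcp_rot: [[-0.015, -0.047, 0.999], [-0.005, 0.999, 0.047], [-1.0, -0.004, -0.016]]
force: [-1.6, -0.7, -0.2]
opening: 0.132
((502.1305847167969, 341.5624694824219), (56.32172775268555, 54.25480651855469), 3.1371991634368896)
```

View pics/w5.png

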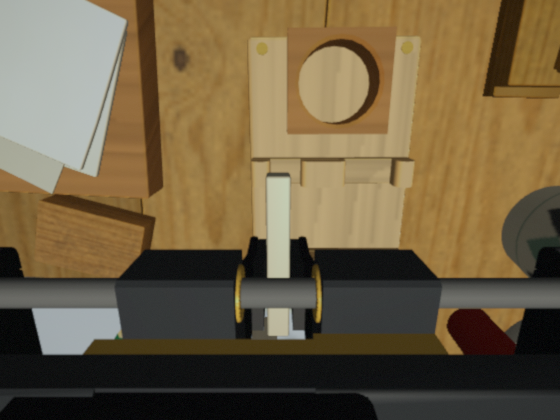

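```bash
python3 -m crank '[{"offset":[0.01,0,0],"spin":0},{"offset":[0,0,0],"spin":0}]' 0
python3 - <<'E'
from h import *
p=bot.capture("wrist")
P=w(p,p["depth"]>0)
# stick visible part: high points near TCP x
m=P[(P[:,2]>.045)&(P[:,2]<.075)&(P[:,1]>.255)&(P[:,1]<.32)&(abs(P[:,0]-.478)<.02)]
r=cv2.minAreaRect((m[:,:2]*1000).astype(np.float32));print(r,m[:,1].max(),np.median(m[:,2]))
s=bot.read_state();print(s["position"].round(4))
t=np.radians(2.8); q=(P[:,:2]*1000-[502.46,341.51])@np.array([[np.cos(t),np.sin(t)],[-np.sin(t),np.cos(t)]]).T; z=P[:,2]*1000
f=(q[:,1]>-60)&(q[:,1]<-46)&(z>14)&(z<17.3)
for a,b in((-45,-8),(0,45)):
    g=f&(q[:,0]>a)&(q[:,0]<b); print(np.percentile(q[g,0],[1,99]),g.sum())
k=(m[:,:2]*1000-[502.46,341.51])@np.array([[np.cos(t),np.sin(t)],[-np.sin(t),np.cos(t)]]).T
print("stick u",np.percentile(k[:,0],[2,98]),k[:,1].max())
E
```

```text
time_s: 11.15
position: [0.4791, 0.2552, 0.2429]
tcp_rot: [[0.004, -0.049, 0.999], [0.001, 0.999, 0.049], [-1.0, 0.001, 0.004]]
force: [-0.3, 0.6, -0.7]
opening: 0.131
((482.0375671386719, 276.63604736328125), (44.84713363647461, 28.35565757751465), 78.07976531982422) 0.2994323055588854 0.06954346362388195
[0.4791 0.2553 0.2433]
[-38.96696655 -20.36652969] 286
[ 8.89194849 37.57155587] 932
stick u [-38.9786171  -14.32720573] -40.958428871186165
```

```bash
python3 -m crank '[{"offset":[0.015,0.001,-0.0013],"spin":0},{"offset":[0.015,0,0],"spin":0},{"offset":[0.006,0,0],"spin":0},{"offset":[0.0045,0,0],"spin":0},{"offset":[0,0,0],"spin":0},{"offset":[0,0,0],"spin":0}]' 0
```

```text
time_s: 11.8
position: [0.4774, 0.2562, 0.2014]
tcp_rot: [[0.001, -0.05, 0.999], [0.0, 0.999, 0.05], [-1.0, 0.0, 0.001]]
force: [0.7, 0.9, -0.1]
opening: 0.129
```

```bash
python3 -m crank '[{"offset":[0,0,0],"spin":0},{"offset":[0,0,0],"spin":0},{"offset":[0,0,0],"spin":0},{"offset":[-0.01,0,0],"spin":0},{"offset":[-0.04,0,0],"spin":0},{"offset":[-0.049,0,0],"spin":0},{"offset":[0,0,0],"spin":0}]' 0.028
python3 - <<'E'
from h import *
p=look("wrist",["thin_stick_centre"],tag="w6")
E
```

```text
time_s: 12.5
position: [0.4791, 0.2569, 0.3058]
tcp_rot: [[0.013, -0.05, 0.999], [0.004, 0.999, 0.05], [-1.0, 0.003, 0.013]]
force: [0.9, 0.4, -0.7]
opening: 0.32
thin_stick_centre 0.9 [270, 202, 18, 107] n 1631 med [0.4777 0.2593 0.0279] z98 0.0293 rect [477.7 255.3] [11.6 89.6] 2.8
```

View pics/w6.png

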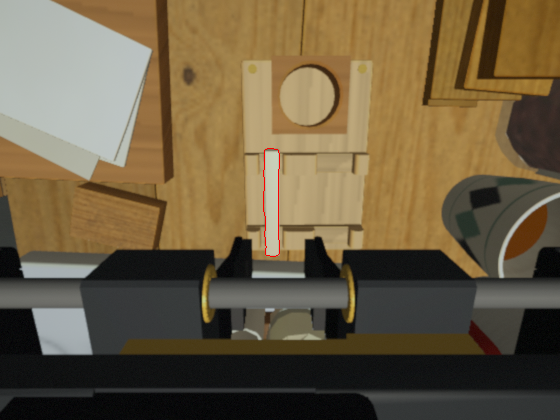

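```bash
python3 - <<'E'
from h import *
p=bot.capture("scene"); cv2.imwrite("pics/s2.png",p["pixels"])
P=w(p,p["depth"]>0)
M={}
for x,y,z in P:
    k=(int(np.floor(x/.02)),int(np.floor(y/.02))); M[k]=max(M.get(k,0),z)
print("     ",*[f"{i*20:4d}" for i in range(15,30)])
for j in range(3,-16,-1):
    print(f"{j*20:5d}",*[f"{int(1000*M[(i,j)]):4d}" if (i,j) in M else "   ." for i in range(15,30)])
p=bot.capture("wrist");P=w(p,p["depth"]>0)
m=P[(P[:,2]>.08)&(P[:,2]<.11)&(P[:,0]>.57)&(P[:,1]>.18)]; print("mug",m.min(0),m.max(0))
E
```

```text
300  320  340  360  380  400  420  440  460  480  500  520  540  560  580
   60   44   44   41   31   31   31   73   73   71   72    .    .   30    .    .
   40   45   44   43   32   32   32   72   73   72   71    .    .    .    .    .
   20   45   45   43   31   32   32   72   72   70    .    .    .    .    .  132
    0   46   44   45   30   31   31   72   73    .   73    .    .    .    .  133
  -20   44   45   45   32   31   31   74  118   74   73  161    .    .    .  132
  -40   45   46   45   31   32   31  119  119  166  158  163  162    .    .  132
  -60   31   32   32   32   32   31   70  112  143  151  139  156    .   30  131
  -80   32   32   31   32   32   32   51  157  155  139  114  107   32   32   29
 -100   31   32   30   32   31   30   32  210  204  218   87   86   31   31   29
 -120   32   32   32   32   32   31   31  248  229  212   87   86   31   31   29
 -140   16   25    3   24   24   14   13   26    2   19    1   30    .    .   92
 -160    2    3    3   24   25    3    2    2    2    1    0    0    .    2   87
 -180    2    3    3   25   25    2    3    3   65   65   66   65   63    3   11
 -200    3    3    2   24   25    2    2    2   64   61   60   57   57    0   14
 -220    3    2    2   24   25    3    3    3   32   32   32   33   32    .   14
 -240    3    3    3   23   24    2    3    3   37   38   38   39   38    .   15
 -260    3    3    3    4    3    2    3    3   43   43   43   43   42    .   14
 -280    4    3    3    3    3    2    2    2   47   48   49   48   47    2    3
 -300    3    2    2    2    2    2    3    2   54   54   53   54   53    3    3
mug [0.58667483 0.18282916 0.08000264] [0.65049865 0.39184164 0.10665632]
```

View pics/s2.png

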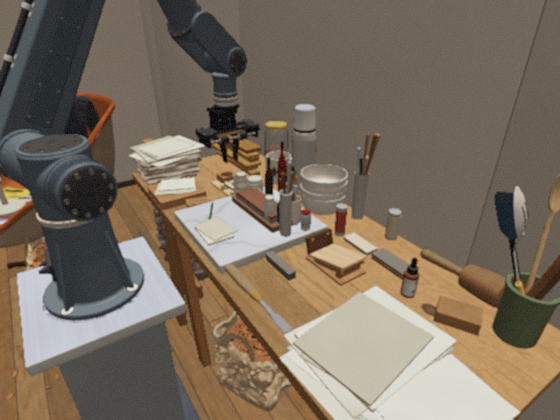

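```bash
python3 - <<'E'
from h import *
p=bot.capture("wrist");P=w(p,p["depth"]>0)
M={}
for x,y,z in P:
    k=(int(np.floor(x/.01)),int(np.floor(y/.01))); M[k]=max(M.get(k,0),z) if z<.2 else M.get(k,0)
print("     ",*[f"{i*10:4d}" for i in range(53,72)])
for j in range(40,16,-1):
    print(f"{j*10:5d}",*[f"{int(1000*M[(i,j)]):4d}" if (i,j) in M else "   ." for i in range(53,72)])
D=np.load("/tmp/w1.npz"); p=dict(depth=D["d"],K=D["K"],world_to_cam=D["T"])
P=w(p,p["depth"]>0)
M={}
for x,y,z in P:
    k=(int(np.floor(x/.01)),int(np.floor(y/.01))); M[k]=max(M.get(k,0),z) if z<.2 else M.get(k,0)
print("w1")
for j in range(40,16,-1):
    print(f"{j*10:5d}",*[f"{int(1000*M[(i,j)]):4d}" if (i,j) in M else "   ." for i in range(53,72)])
E
```

```text
530  540  550  560  570  580  590  600  610  620  630  640  650  660  670  680  690  700  710
  400    1    1    2    1    1   48   49   48    .    .    .    .    .    .    .    .    .    .    .
  390    2    1    2    2    2   82   83   49    .    .    .    .    .    .    .    .    .    .    .
  380    1    2    2    2    1  105  105  104    .    .    .    .    .    .    .    .    .    .    .
  370    9   11    8    2    2  104  105  105    .    .    .    .    .    .    .    .    .    .    .
  360   12   12   12    2    2  105  105  105  102    .    .    .    .    .    .    .    .    .    .
  350   11   11   12    1    1  106  105  105  104   92   82    .    .   26    .    .    .    .    .
  340   11   12   11    2    2   83   83   83   84   83   83   49    2   45    .    .    .    .    .
  330   36   13   11    1    2    1   14   13    2    1    3    2    2   48    .    .    .    .    .
  320   36   11   11    1    1    2    1    1    2    2    1    1    1   52    .    .    .    .    .
  310   37   12   11    1    1    1    1    2    1    1    2    2    1   53   47    .    .    .  
[... 3144 characters left out ...]
  17   28   29    1    1    1    1    1    1  101   71    0   41   41    .    .  101  101    .
  220   17   29   29    1    1    1    2    1    1   90   86    1   42    .    .  101  101   95    .
  210   16   26   12    8    1    1    1    1    1    1    1    1  100  101  101  101   94   94    .
  200    9    6    2    1    1    1    1    1    1    1    1    1    1    1    0    .    .    .   78
  190   30   30   30   30   30   29    1    1    1    1    1    1    1    1    1    .    .    .    .
  180   30   30   30   30   30   30    1   46  130  134  122    1    1    0  129  122  111   99   36
  170   30   30   30   30   30   30    1   87  180  180  132    2  138  137  130    .    .    .   60
```

```bash
python3 -m crank '[{"offset":[-0.044,0,0],"spin":0},{"offset":[-0.044,0,0],"spin":0},{"offset":[-0.044,0,0],"spin":0},{"offset":[-0.044,-0.01,-0.002],"spin":0},{"offset":[0,-0.03,-0.0075],"spin":0},{"offset":[0,-0.045,-0.0115],"spin":0},{"offset":[0,-0.045,-0.0115],"spin":0},{"offset":[0,-0.045,-0.0115],"spin":0},{"offset":[0,-0.045,-0.0115],"spin":0},{"offset":[0,-0.045,-0.0115],"spin":0},{"offset":[0,-0.045,-0.0115],"spin":0},{"offset":[0,-0.045,-0.0115],"spin":0}]' 0.05
python3 -m crank '[{"offset":[0,-0.045,-0.0115],"spin":0},{"offset":[0,-0.04,-0.0115],"spin":0},{"offset":[0.04,0,0],"spin":0.045},{"offset":[0.045,0,0],"spin":0},{"offset":[0.045,0,0],"spin":0},{"offset":[0,0,0],"spin":0},{"offset":[0,0,0],"spin":0}]' 0.05
python3 - <<'E'
from h import *
p=look("wrist",["thick_stick_centre"],tag="w7")
print(bot.read_state()["position"])
E
```

```text
time_s: 13.95
position: [0.4041, -0.1046, 0.4743]
tcp_rot: [[-0.003, -0.05, 0.999], [0.002, 0.999, 0.05], [-1.0, 0.002, -0.003]]
force: [1.3, -0.0, -0.1]
opening: 0.574
time_s: 14.65
position: [0.3862, -0.189, 0.3448]
tcp_rot: [[-0.003, -0.005, 1.0], [0.003, 1.0, 0.005], [-1.0, 0.003, -0.003]]
force: [0.8, 0.2, 0.3]
opening: 0.575
thick_stick_centre 0.73 [281, 176, 29, 108] n 2527 med [ 0.3875 -0.1734  0.0219] z98 0.0234 rect [ 387.3 -177.2] [21.8 98.6] 0.9
[ 0.38691059 -0.1893841   0.34709043]
```

View pics/w7.png

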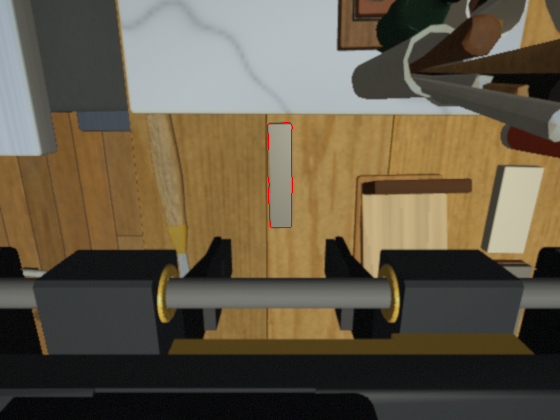

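```bash
python3 -m crank '[{"offset":[0.04,0.002,0],"spin":-0.01},{"offset":[0.045,0,0],"spin":0},{"offset":[0.04,0,0],"spin":0},{"offset":[0.02,0,0],"spin":0},{"offset":[0.007,0,0],"spin":0},{"offset":[0,0,0],"spin":0},{"offset":[0,0,0],"spin":0}]' 0.05
python3 -m crank '[{"offset":[0,0,0],"spin":0},{"offset":[0,0,0],"spin":0},{"offset":[0,0,0],"spin":0},{"offset":[0,0,0],"spin":0},{"offset":[0,0,0],"spin":0},{"offset":[0,0,0],"spin":0},{"offset":[-0.01,0,0],"spin":0},{"offset":[-0.04,0,0],"spin":0}]' 0
```

```text
time_s: 15.45
position: [0.387, -0.1875, 0.1952]
tcp_rot: [[0.003, -0.015, 1.0], [-0.003, 1.0, 0.015], [-1.0, -0.003, 0.003]]
force: [-0.3, 0.4, -0.0]
opening: 0.571
time_s: 16.25
position: [0.3855, -0.1866, 0.2418]
tcp_rot: [[-0.006, -0.015, 1.0], [0.006, 1.0, 0.015], [-1.0, 0.006, -0.006]]
force: [0.2, -0.9, -1.2]
opening: 0.251
```

```bash
python3 -m crank '[{"offset":[-0.049,0,0],"spin":0},{"offset":[-0.049,0,0],"spin":0},{"offset":[-0.049,0,0],"spin":0},{"offset":[-0.049,0,0],"spin":0},{"offset":[-0.049,0,0],"spin":0},{"offset":[0,0.02,0.007],"spin":0},{"offset":[0,0.042,0.0147],"spin":0},{"offset":[0,0.042,0.0147],"spin":0},{"offset":[0,0.042,0.0147],"spin":0},{"offset":[0,0.042,0.0147],"spin":0},{"offset":[0,0.042,0.0147],"spin":0},{"offset":[0,0.042,0.0147],"spin":0}]' 0
python3 -m crank '[{"offset":[0,0.042,0.0147],"spin":0},{"offset":[0,0.042,0.0147],"spin":0},{"offset":[0,0.042,0.0147],"spin":0},{"offset":[0,0.035,0.0114],"spin":0},{"offset":[0,0,0],"spin":-0.035},{"offset":[0.045,0,0],"spin":0},{"offset":[0.045,0,0],"spin":0},{"offset":[0.045,0,0],"spin":0},{"offset":[0.045,0,0],"spin":0},{"offset":[0,0,0],"spin":0},{"offset":[0,0,0],"spin":0}]' 0
python3 - <<'E'
from h import *
p=look("wrist",["thick_stick_centre","thin_stick_centre"],tag="w8")
P=w(p,p["depth"]>0);t=np.radians(2.8); q=(P[:,:2]*1000-[502.3,341.51])@np.array([[np.cos(t),np.sin(t)],[-np.sin(t),np.cos(t)]]).T; z=P[:,2]*1000
f=(q[:,1]>-60)&(q[:,1]<-46)&(z>14)&(z<17.3)
for a,b in((-45,-8),(0,45)):
    g=f&(q[:,0]>a)&(q[:,0]<b)
    if g.any(): print(np.percentile(q[g,0],[1,99]),g.sum())
m=(z>60)&(z<150)&(abs(q[:,0]-23)<20)&(q[:,1]>-85)&(q[:,1]<-20); k=q[m]
top=k[k[:,1]>k[:,1].max()-25]; print("stick",np.percentile(top[:,0],[2,98]),k[:,1].max(),np.median(z[m]))
print(bot.read_state()["position"])
E
```

```text
time_s: 17.45
position: [0.4767, 0.0883, 0.4887]
tcp_rot: [[-0.001, -0.015, 1.0], [-0.0, 1.0, 0.015], [-1.0, -0.0, -0.001]]
force: [1.3, -0.5, -1.1]
opening: 0.243
time_s: 18.55
position: [0.5302, 0.2482, 0.3086]
tcp_rot: [[-0.002, -0.05, 0.999], [-0.001, 0.999, 0.05], [-1.0, -0.0, -0.002]]
force: [0.3, 0.3, -0.6]
opening: 0.247
thick_stick_centre 0.76 [279, 235, 52, 190] n 6917 med [0.529  0.2731 0.1365] z98 0.1378 rect [529.5 257.8] [ 22.1 100.1] 2.6
thick_stick_centre 0.27 [248, 139, 131, 199] n 18379 med [0.4988 0.3197 0.0105] z98 0.0369 rect [506.3 314. ] [ 60.6 115.1] 8.7
thin_stick_centre 0.56 [216, 189, 20, 106] n 1705 med [0.4788 0.2574 0.0277] z98 0.0292 rect [478.  254.8] [12.4 90.4] 2.8
[-38.9285952 -20.9362775] 82
stick [12.77433129 33.67673232] -34.798071389792646 136.53171707022184
[0.53143631 0.24851566 0.3116122 ]
```

View pics/w8.png

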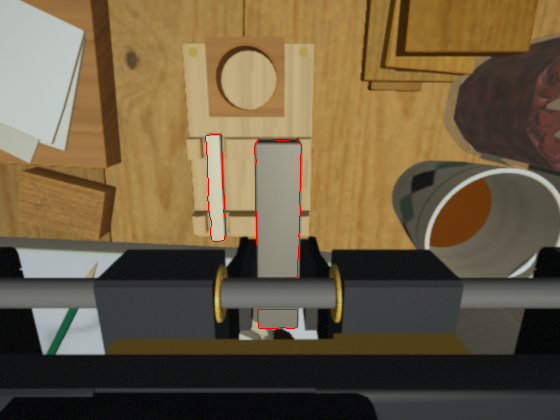

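```bash
python3 -m crank '[{"offset":[0.04,0,0],"spin":0},{"offset":[0.03,0,0],"spin":0},{"offset":[0.015,0,0],"spin":0},{"offset":[0.0075,0,0],"spin":0},{"offset":[0,0,0],"spin":0},{"offset":[0,0,0],"spin":0}]' 0
python3 -m crank '[{"offset":[0,0,0],"spin":0},{"offset":[0,0,0],"spin":0},{"offset":[0,0,0],"spin":0},{"offset":[0,0,0],"spin":0},{"offset":[-0.02,0,0],"spin":0},{"offset":[-0.04,0,0],"spin":0},{"offset":[-0.04,0,0],"spin":0},{"offset":[0,0,0],"spin":0}]' 0.04
python3 - <<'E'
from h import *
p=look("wrist",["thick_stick_centre","thin_stick_centre"],tag="w9")
print(bot.read_state()["position"])
E
```

```text
time_s: 19.3
position: [0.5311, 0.2484, 0.2175]
tcp_rot: [[0.003, -0.05, 0.999], [0.001, 0.999, 0.05], [-1.0, 0.001, 0.003]]
force: [-0.1, 0.4, -1.4]
opening: 0.251
time_s: 20.1
position: [0.5323, 0.2488, 0.3216]
tcp_rot: [[0.012, -0.05, 0.999], [0.003, 0.999, 0.05], [-1.0, 0.002, 0.012]]
force: [-0.2, 0.3, 0.1]
opening: 0.46
thick_stick_centre 0.79 [272, 187, 34, 121] n 3215 med [0.5313 0.2623 0.0379] z98 0.0393 rect [531.5 258.7] [22.  99.4] 2.5
thin_stick_centre 0.72 [211, 185, 22, 103] n 1601 med [0.4788 0.2593 0.0277] z98 0.0292 rect [478.  254.8] [12.4 90.2] 2.6
[0.52995422 0.24812644 0.31598922]
```

View pics/w9.png

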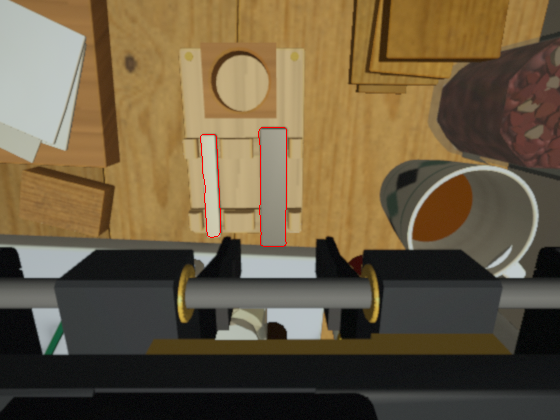

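```bash
python3 -m crank '[{"offset":[-0.045,0,0],"spin":0},{"offset":[-0.045,0,0],"spin":0},{"offset":[-0.045,0,0],"spin":0},{"offset":[-0.03,-0.02,0.002],"spin":0},{"offset":[0,-0.046,0.0055],"spin":0},{"offset":[0,-0.046,0.0055],"spin":0},{"offset":[0,-0.046,0.0055],"spin":0},{"offset":[0,-0.046,0.0055],"spin":0},{"offset":[0,-0.046,0.0055],"spin":0},{"offset":[0,-0.046,0.0055],"spin":0},{"offset":[0,-0.046,0.0055],"spin":0},{"offset":[0,-0.046,0.0055],"spin":0}]' 0.07
python3 -m crank '[{"offset":[0,-0.046,0.0055],"spin":0},{"offset":[0,-0.046,0.0055],"spin":0},{"offset":[0,-0.046,0.0055],"spin":0},{"offset":[0,-0.046,0.0055],"spin":0},{"offset":[0.02,-0.005,0],"spin":0.05},{"offset":[0.046,0,0],"spin":0},{"offset":[0.046,0,0],"spin":0},{"offset":[0.02,0,0],"spin":0},{"offset":[0,0,0],"spin":0},{"offset":[0,0,0],"spin":0}]' 0.07
python3 - <<'E'
from h import *
p=look("wrist",["broad_stone_centre"],tag="w10")
s=bot.read_state();print(s["position"],s["time_s"],s["joint_positions"].round(1))
E
```

```text
time_s: 21.45
position: [0.5956, -0.1389, 0.4787]
tcp_rot: [[-0.004, -0.05, 0.999], [0.002, 0.999, 0.05], [-1.0, 0.002, -0.004]]
force: [0.5, 0.8, -0.9]
opening: 0.804
time_s: 22.45
position: [0.6272, -0.3247, 0.3477]
tcp_rot: [[-0.002, 0.0, 1.0], [0.002, 1.0, -0.0], [-1.0, 0.002, -0.002]]
force: [-0.1, 1.0, 1.0]
opening: 0.802
broad_stone_centre 0.64 [277, 182, 49, 110] n 4806 med [ 0.6255 -0.3174  0.018 ] z98 0.0195 rect [ 625.5 -321.9] [104.3  44. ] 89.8
[ 0.62774843 -0.32502934  0.35055367] 22.55 [-36.4  39.8  72.   -0.   68.  -36.4]
```

View pics/w10.png

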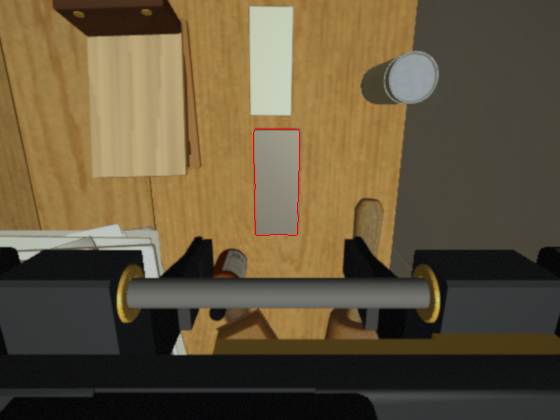

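```bash
python3 -m crank '[{"offset":[0.04,0,-0.002],"spin":0},{"offset":[0.045,0,0],"spin":0},{"offset":[0.045,0,0],"spin":0},{"offset":[0.025,0,0],"spin":0},{"offset":[0.0085,0,0],"spin":0},{"offset":[0,0,0],"spin":0},{"offset":[0,0,0],"spin":0}]' 0.07
python3 -m crank '[{"offset":[0,0,0],"spin":0},{"offset":[0,0,0],"spin":0},{"offset":[0,0,0],"spin":0},{"offset":[0,0,0],"spin":0},{"offset":[0,0,0],"spin":0},{"offset":[0,0,0],"spin":0},{"offset":[-0.02,0,0],"spin":0},{"offset":[-0.04,0,0],"spin":0},{"offset":[-0.04,0,0],"spin":0}]' 0
```

```text
time_s: 23.25
position: [0.6263, -0.3254, 0.1882]
tcp_rot: [[0.004, -0.0, 1.0], [-0.003, 1.0, 0.0], [-1.0, -0.003, 0.004]]
force: [0.3, -0.3, 0.1]
opening: 0.808
time_s: 24.15
position: [0.6246, -0.3243, 0.2846]
tcp_rot: [[-0.003, 0.0, 1.0], [0.003, 1.0, -0.0], [-1.0, 0.003, -0.003]]
force: [0.3, -0.2, -1.5]
opening: 0.503
```

```bash
python3 -m crank '[{"offset":[0,0.017,-0.029],"spin":0},{"offset":[0,0.0175,-0.029],"spin":0},{"offset":[0,0.017,-0.029],"spin":0},{"offset":[0,0.0175,-0.029],"spin":0},{"offset":[0,0,0],"spin":-0.024},{"offset":[0,0,0],"spin":0},{"offset":[0.02,0,0],"spin":0},{"offset":[0,0,0],"spin":0},{"offset":[0,0,0],"spin":0}]' 0
python3 - <<'E'
from h import *
p=look("wrist",["broad_stone_centre"],tag="w11")
s=bot.read_state();print(s["position"],s["time_s"],s["force"])
P=w(p,p["depth"]>0)
s=P[(abs(P[:,0]-.505)<.06)&(P[:,1]<-.15)&(P[:,1]>-.20)&(P[:,2]>.055)&(P[:,2]<.07)]
print("stop",cv2.minAreaRect((s[:,:2]*1000).astype(np.float32)))
# profile along y of rest left and right of the stone
for y in np.arange(-.235,-.165,.004):
    k=P[(abs(P[:,1]-y)<.002)&(abs(P[:,0]-.475)<.006)]; 
    if len(k): print(round(y,3),np.percentile(k[:,2],[5,50,95]).round(4))
E
```

```text
time_s: 25.05
position: [0.5098, -0.2562, 0.2653]
tcp_rot: [[-0.0, -0.024, 1.0], [0.0, 1.0, 0.024], [-1.0, 0.0, -0.0]]
force: [-0.6, 0.1, -0.7]
opening: 0.503
broad_stone_centre 0.74 [278, 244, 98, 195] n 14365 med [ 0.5096 -0.2351  0.097 ] z98 0.0983 rect [ 509.9 -250.7] [ 44.2 100.1] 1.3
[ 0.50980075 -0.2561615   0.26593634] 25.15 [ 0.04360695 -0.45675999 -2.10993105]
stop ((505.21881103515625, -176.96792602539062), (79.97956085205078, 14.025101661682129), 1.8499125242233276)
-0.235 [0.1761 0.1944 0.1998]
-0.231 [0.1755 0.188  0.1954]
-0.227 [0.032  0.1766 0.1775]
-0.223 [0.0317 0.1761 0.1774]
-0.219 [0.0306 0.1682 0.1759]
-0.215 [0.0277 0.0289 0.0303]
-0.211 [0.0265 0.0279 0.0292]
-0.207 [0.0256 0.0268 0.0279]
-0.203 [0.0245 0.0258 0.0268]
-0.199 [0.0234 0.0248 0.0258]
-0.195 [0.0224 0.0235 0.0247]
-0.191 [0.0229 0.0293 0.035 ]
-0.187 [0.0368 0.0443 0.0513]
-0.183 [0.0531 0.0595 0.0632]
-0.179 [0.0615 0.0627 0.0638]
-0.175 [0.0605 0.0617 0.0629]
-0.171 [0.0595 0.0608 0.062 ]
-0.167 [-0.0012 -0.0002  0.0008]
```

View pics/w11.png

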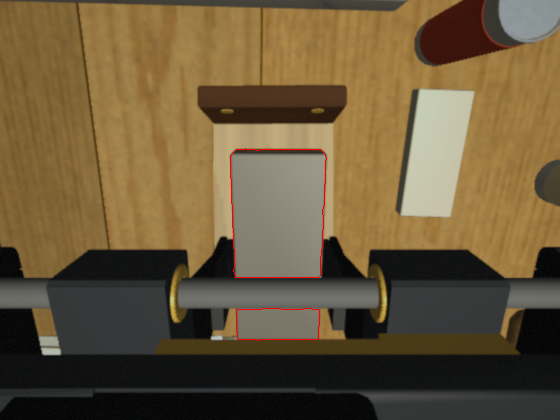

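```bash
python3 -m crank '[{"offset":[0.015,0.006,-0.0026],"spin":-0.004},{"offset":[0.01,0,0],"spin":0},{"offset":[0.003,0,0],"spin":0},{"offset":[0.003,0,0],"spin":0},{"offset":[0,0,0],"spin":0}]' 0
python3 -m crank '[{"offset":[0.002,0,0],"spin":0},{"offset":[0.002,0,0],"spin":0},{"offset":[0,0,0],"spin":0}]' 0
```

```text
time_s: 25.65
position: [0.5062, -0.2492, 0.2348]
tcp_rot: [[-0.001, -0.028, 1.0], [0.001, 1.0, 0.028], [-1.0, 0.001, -0.001]]
force: [-0.8, 2.9, 1.4]
opening: 0.502
time_s: 25.95
position: [0.5063, -0.2492, 0.2308]
tcp_rot: [[-0.0, -0.028, 1.0], [0.001, 1.0, 0.028], [-1.0, 0.001, -0.0]]
force: [-0.9, 4.4, 4.3]
opening: 0.504
```

```bash
python3 -m crank '[{"offset":[0.002,0,0],"spin":0},{"offset":[0.0015,0,0],"spin":0},{"offset":[0,0,0],"spin":0}]' 0
python3 - <<'E'
from h import *
p=bot.capture("wrist"); cv2.imwrite("pics/w12.png",p["pixels"])
P=w(p,p["depth"]>0)
for y in np.arange(-.245,-.175,.005):
    k=P[(abs(P[:,1]-y)<.0025)&(abs(P[:,0]-.507)<.015)]; 
    if len(k): print(round(y,3),np.percentile(k[:,2],[5,50,95]).round(4))
E
```

```text
time_s: 26.25
position: [0.5063, -0.2492, 0.2273]
tcp_rot: [[-0.0, -0.028, 1.0], [0.001, 1.0, 0.028], [-1.0, 0.001, -0.0]]
force: [-0.9, 5.4, 3.2]
opening: 0.499
-0.245 [0.0574 0.0585 0.0598]
-0.24 [0.0564 0.0576 0.0587]
-0.235 [0.0554 0.0564 0.0576]
-0.23 [0.0545 0.0558 0.1444]
-0.225 [0.1311 0.1547 0.163 ]
-0.22 [0.0529 0.1314 0.1332]
-0.215 [0.0512 0.0524 0.1304]
-0.21 [0.0501 0.0512 0.0524]
-0.205 [0.049  0.0502 0.0513]
-0.2 [0.0479 0.0492 0.0504]
-0.195 [0.023  0.0475 0.0491]
-0.19 [0.0227 0.0296 0.0383]
-0.185 [0.04   0.0493 0.0572]
-0.18 [0.0592 0.0626 0.0638]
-0.175 [0.0608 0.062  0.0632]
```

View pics/w12.png

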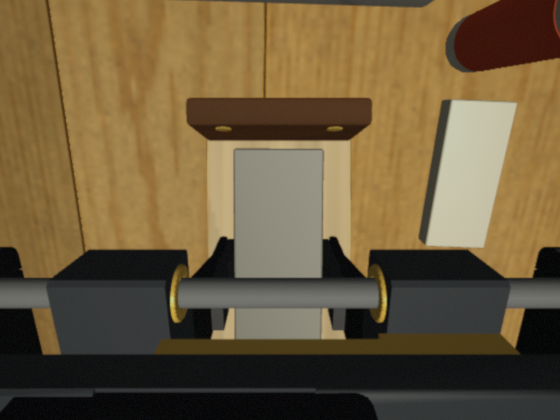

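```bash
python3 -m crank '[{"offset":[0.002,0,0],"spin":0},{"offset":[0,0,0],"spin":0}]' 0
python3 -m crank '[{"offset":[0,0,0],"spin":0},{"offset":[0,0,0],"spin":0},{"offset":[0,0,0],"spin":0},{"offset":[0,0,0],"spin":0}]' 0.054
python3 - <<'E'
from h import *
p=bot.capture("wrist")
P=w(p,p["depth"]>0)
for y in np.arange(-.25,-.175,.005):
    k=P[(abs(P[:,1]-y)<.0025)&(abs(P[:,0]-.507)<.015)]; 
    if len(k): print(round(y,3),np.percentile(k[:,2],[5,50,95]).round(4))
E
```

```text
time_s: 26.5
position: [0.5064, -0.2495, 0.2253]
tcp_rot: [[0.0, -0.028, 1.0], [0.0, 1.0, 0.028], [-1.0, 0.0, 0.0]]
force: [-0.0, 4.2, 3.6]
opening: 0.501
time_s: 26.9
position: [0.5066, -0.2503, 0.2251]
tcp_rot: [[0.001, -0.028, 1.0], [-0.001, 1.0, 0.028], [-1.0, -0.001, 0.001]]
force: [0.6, 0.1, -0.4]
opening: 0.611
-0.25 [0.0559 0.0572 0.0585]
-0.245 [0.0545 0.0558 0.0571]
-0.24 [0.0532 0.0545 0.0557]
-0.235 [0.0519 0.0532 0.0544]
-0.23 [0.0512 0.1406 0.1538]
-0.225 [0.0516 0.1532 0.1608]
-0.22 [0.0487 0.1286 0.1309]
-0.215 [0.0466 0.0479 0.0491]
-0.21 [0.0453 0.0466 0.0478]
-0.205 [0.0438 0.0452 0.0464]
-0.2 [0.0425 0.0438 0.0451]
-0.195 [0.0229 0.0418 0.0436]
-0.19 [0.0228 0.0301 0.0385]
-0.185 [0.0402 0.0491 0.0572]
-0.18 [0.0588 0.0626 0.0639]
-0.175 [0.0608 0.062  0.0632]
```

```bash
python3 -m crank '[{"offset":[0,0,0],"spin":0},{"offset":[0,0,0],"spin":0},{"offset":[0,0,0],"spin":0},{"offset":[0.0005,0.002,0],"spin":0},{"offset":[0.0005,0.002,0],"spin":0},{"offset":[0,0,0],"spin":0}]' 0
python3 -m crank '[{"offset":[0.0003,0.001,0],"spin":0},{"offset":[0.0003,0.001,0],"spin":0},{"offset":[0,0,0],"spin":0}]' 0
```

```text
time_s: 27.55
position: [0.5061, -0.2452, 0.2238]
tcp_rot: [[-0.001, -0.028, 1.0], [0.001, 1.0, 0.028], [-1.0, 0.001, -0.001]]
force: [0.3, -0.5, -1.7]
opening: 0.504
time_s: 27.85
position: [0.5062, -0.2436, 0.2234]
tcp_rot: [[-0.0, -0.028, 1.0], [0.0, 1.0, 0.028], [-1.0, 0.0, -0.0]]
force: [0.3, -0.7, -1.6]
opening: 0.499
```

```bash
python3 -m crank '[{"offset":[0.0003,0.001,0],"spin":0},{"offset":[0.0003,0.001,0],"spin":0},{"offset":[0,0,0],"spin":0}]' 0
python3 - <<'E'
from h import *
p=bot.capture("wrist"); cv2.imwrite("pics/w13.png",p["pixels"])
P=w(p,p["depth"]>0)
for y in np.arange(-.21,-.175,.003):
    k=P[(abs(P[:,1]-y)<.0015)&(abs(P[:,0]-.507)<.015)]; 
    if len(k): print(round(y,3),np.percentile(k[:,2],[5,50,95]).round(4))
E
```

```text
time_s: 28.15
position: [0.5062, -0.2428, 0.2234]
tcp_rot: [[0.001, -0.029, 1.0], [-0.003, 1.0, 0.029], [-1.0, -0.003, 0.001]]
force: [-1.6, -4.9, 1.9]
opening: 0.505
-0.21 [0.0455 0.0471 0.127 ]
-0.207 [0.0446 0.0457 0.0468]
-0.204 [0.0438 0.045  0.0461]
-0.201 [0.043  0.0441 0.0453]
-0.198 [0.0421 0.0433 0.0446]
-0.195 [0.0413 0.0425 0.0437]
-0.192 [0.0406 0.0418 0.0428]
-0.189 [0.0394 0.0409 0.0421]
-0.186 [0.0397 0.0451 0.0495]
-0.183 [0.0511 0.0566 0.0616]
-0.18 [0.0614 0.0628 0.064 ]
-0.177 [0.0615 0.0625 0.0636]
```

View pics/w13.png

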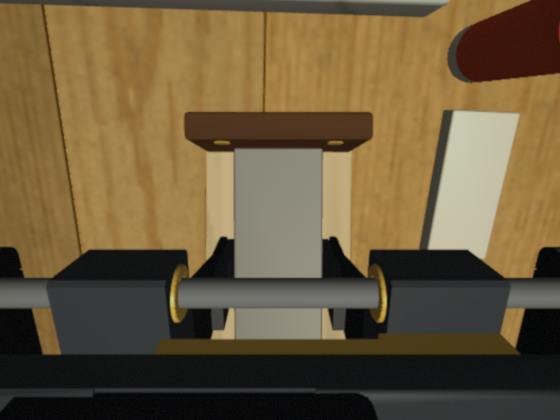

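```bash
python3 -m crank '[{"offset":[0,0,0],"spin":0},{"offset":[0,0,0],"spin":0},{"offset":[0,0,0],"spin":0},{"offset":[-0.01,-0.002,0],"spin":0},{"offset":[-0.04,0,0],"spin":0},{"offset":[-0.045,0,0],"spin":0},{"offset":[-0.045,0,0],"spin":0},{"offset":[0,0,0],"spin":0}]' 0.056
python3 - <<'E'
from h import *
p=look("wrist",["broad_stone_centre","slip_centre"],tag="w14")
P=w(p,p["depth"]>0)
D=np.load("/tmp/w2.npz"); q=dict(depth=D["d"],K=D["K"],world_to_cam=D["T"]); Q=w(q,q["depth"]>0)
for nm,X in(("now",P),("w2",Q)):
  for lab,(a,b,c,d) in dict(shaker=(.67,.76,-.29,-.18),red=(.57,.67,-.19,-.10)).items():
    m=X[(X[:,0]>a)&(X[:,0]<b)&(X[:,1]>c)&(X[:,1]<d)&(X[:,2]>.02)&(X[:,2]<.12)]
    if len(m): print(nm,lab,m.min(0).round(4),m.max(0).round(4),len(m))
# stone plane
t=np.radians(1.5);ey=np.array([-np.sin(t),np.cos(t)])
m=P[(abs(P[:,0]-.507)<.018)&(P[:,1]<-.2)&(P[:,1]>-.285)&(P[:,2]<.08)]
A=np.c_[m[:,:2],np.ones(len(m))];c=np.linalg.lstsq(A,m[:,2],rcond=None)[0];print(c,np.degrees(np.arctan(c[:2])))
s=bot.read_state();print(s["position"])
E
```

```text
time_s: 29.0
position: [0.5079, -0.2447, 0.37]
tcp_rot: [[0.012, -0.028, 1.0], [-0.009, 1.0, 0.028], [-1.0, -0.009, 0.012]]
force: [-0.2, -0.7, 0.7]
opening: 0.639
broad_stone_centre 0.84 [272, 181, 50, 116] n 5415 med [ 0.5064 -0.2373  0.0537] z98 0.0669 rect [ 507.6 -274.1] [42.7 28.7] 1.1
slip_centre 0.64 [384, 148, 51, 87] n 3510 med [ 0.6184 -0.2095  0.0131] z98 0.0147 rect [ 620.4 -212.4] [90.2 39. ] 89.4
now shaker [ 0.7024 -0.2468  0.02  ] [ 0.738  -0.2127  0.0865] 2964
now red [ 0.57   -0.1521  0.0202] [ 0.6293 -0.1001  0.0927] 2967
w2 shaker [ 0.7041 -0.2471  0.0206] [ 0.7383 -0.2134  0.0866] 774
w2 red [ 0.5703 -0.1524  0.0204] [ 0.6297 -0.1001  0.0932] 1024
[ 0.01091284 -0.2660451  -0.01484537] [  0.62523471 -14.8981634 ]
[ 0.50584643 -0.24333818  0.36316117]
```

View pics/w14.png

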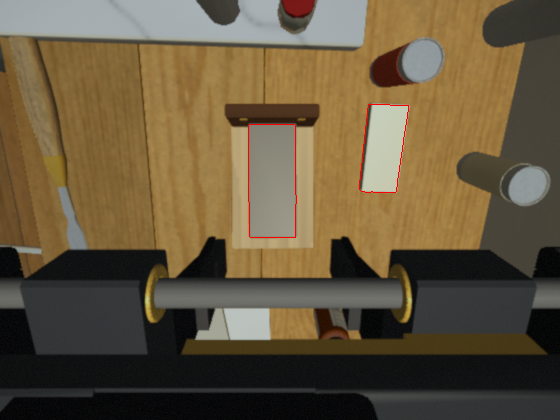

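```bash
python3 -m crank '[{"offset":[0,0.0137,0.0383],"spin":0},{"offset":[0,0.0137,0.0383],"spin":0},{"offset":[0,0.0137,0.0383],"spin":-0.11},{"offset":[0,0,0],"spin":-0.11},{"offset":[0.03,0,0],"spin":-0.1},{"offset":[0.04,0,0],"spin":0},{"offset":[0,0,0],"spin":0},{"offset":[0,0,0],"spin":0}]' 0.078
python3 - <<'E'
from h import *
p=look("wrist",["slip_centre"],tag="w15")
P=w(p,p["depth"]>0)
for lab,(a,b,c,d) in dict(shaker=(.67,.76,-.29,-.18),red=(.57,.67,-.19,-.10)).items():
    m=P[(P[:,0]>a)&(P[:,0]<b)&(P[:,1]>c)&(P[:,1]<d)&(P[:,2]>.05)&(P[:,2]<.12)]
    if len(m): print(lab,m.min(0).round(4),m.max(0).round(4),len(m))
s=bot.read_state();print(s["position"],s["tcp_rot"].round(3).tolist())
E
```

```text
time_s: 29.95
position: [0.6193, -0.1992, 0.2908]
tcp_rot: [[-0.005, -0.341, 0.94], [0.003, 0.94, 0.341], [-1.0, 0.004, -0.004]]
force: [0.5, -0.1, 0.2]
opening: 0.899
slip_centre 0.75 [275, 213, 78, 106] n 4694 med [ 0.62   -0.2084  0.013 ] z98 0.0143 rect [ 620.4 -212.1] [90.3 38. ] 89.3
shaker [ 0.7058 -0.2442  0.0823] [ 0.7135 -0.2382  0.0856] 35
red [ 0.5988 -0.1899  0.0513] [ 0.6604 -0.1212  0.12  ] 2960
[ 0.6204014  -0.1997983   0.29389029] [[0.001, -0.341, 0.94], [-0.001, 0.94, 0.341], [-1.0, -0.001, 0.001]]
```

View pics/w15.png

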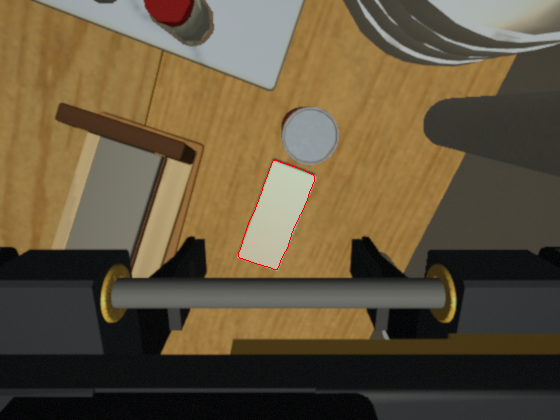

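```bash
python3 - <<'E'
from h import *
p=bot.capture("wrist");P=w(p,p["depth"]>0)
m=P[(P[:,2]>.085)&(P[:,2]<.098)&(P[:,0]>.58)&(P[:,0]<.67)&(P[:,1]<-.10)&(P[:,1]>-.172)]
print(cv2.minEnclosingCircle((m[:,:2]*1000).astype(np.float32)),len(m))
D=np.load("/tmp/w2.npz"); q=dict(depth=D["d"],K=D["K"],world_to_cam=D["T"]); Q=w(q,q["depth"]>0)
m=Q[(Q[:,2]>.08)&(Q[:,2]<.098)&(Q[:,0]>.68)&(Q[:,1]<-.19)&(Q[:,1]>-.27)&(Q[:,0]<.76)]
print(cv2.minEnclosingCircle((m[:,:2]*1000).astype(np.float32)),len(m))
E
```

```text
((614.2062377929688, -136.64340209960938), 15.457378387451172) 2545
((721.6519165039062, -230.01124572753906), 17.269317626953125) 509
```

```bash
python3 -m crank '[{"offset":[0.04,0,0],"spin":0},{"offset":[0.035,0,0],"spin":0},{"offset":[0.02,0,0],"spin":0},{"offset":[0.0125,0,0],"spin":0},{"offset":[0,0,0],"spin":0},{"offset":[0,0,0],"spin":0}]' 0.078
python3 -m crank '[{"offset":[0,0,0],"spin":0},{"offset":[0,0,0],"spin":0},{"offset":[0,0,0],"spin":0},{"offset":[0,0,0],"spin":0},{"offset":[0,0,0],"spin":0},{"offset":[0,0,0],"spin":0},{"offset":[0,0,0],"spin":0},{"offset":[0,0,0],"spin":0},{"offset":[0,0,0],"spin":0}]' 0
python3 - <<'E'
from h import *
p=bot.capture("wrist"); cv2.imwrite("pics/w16.png",p["pixels"])
E
```

```text
time_s: 30.7
position: [0.6206, -0.1998, 0.1869]
tcp_rot: [[0.002, -0.341, 0.94], [-0.001, 0.94, 0.341], [-1.0, -0.002, 0.002]]
force: [0.6, 0.9, -0.2]
opening: 0.897
time_s: 31.6
position: [0.62, -0.1995, 0.1856]
tcp_rot: [[0.0, -0.341, 0.94], [-0.0, 0.94, 0.341], [-1.0, -0.0, 0.0]]
force: [-0.2, -0.3, 3.2]
opening: 0.477
```

View pics/w16.png

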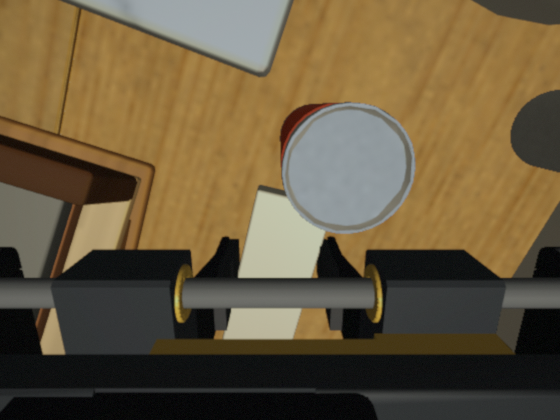

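```bash
python3 -m crank '[{"offset":[0,0,0],"spin":0},{"offset":[0,0,0],"spin":0},{"offset":[0,0,0],"spin":0}]' 0
python3 - <<'E'
from h import *
p=look("wrist",["slip_centre"],tag="w17")
E
```

```text
time_s: 31.95
position: [0.62, -0.1995, 0.1856]
tcp_rot: [[0.0, -0.341, 0.94], [-0.0, 0.94, 0.341], [-1.0, -0.0, 0.0]]
force: [-0.8, 0.2, 3.6]
opening: 0.475
slip_centre 0.8 [272, 264, 107, 152] n 7764 med [ 0.6175 -0.1962  0.0129] z98 0.0143 rect [ 620.1 -198.8] [ 38.1 108.8] 6.2
```

View pics/w17.png

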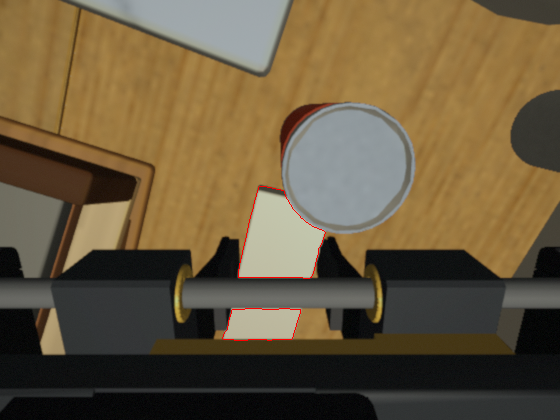

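```bash
python3 -m crank '[{"offset":[-0.002,0,-0.01],"spin":0},{"offset":[0,0,-0.02],"spin":0},{"offset":[0,-0.0185,-0.0067],"spin":0},{"offset":[0,-0.0195,-0.005],"spin":0},{"offset":[0,-0.0195,-0.005],"spin":0},{"offset":[0,-0.0195,-0.004],"spin":0},{"offset":[0,-0.0195,-0.004],"spin":0},{"offset":[0.002,0,0],"spin":0},{"offset":[0,0,0],"spin":0}]' 0
python3 - <<'E'
from h import *
p=look("wrist",["slip_centre"],tag="w18")
E
```

```text
time_s: 32.95
position: [0.6018, -0.3105, 0.1856]
tcp_rot: [[0.002, -0.339, 0.941], [-0.001, 0.941, 0.339], [-1.0, -0.002, 0.001]]
force: [-0.8, -1.2, 1.5]
opening: 0.47
slip_centre 0.92 [276, 263, 104, 151] n 8456 med [ 0.6016 -0.3039  0.0129] z98 0.0141 rect [ 603.6 -320. ] [38.1 86.3] 7.2
```

View pics/w18.png

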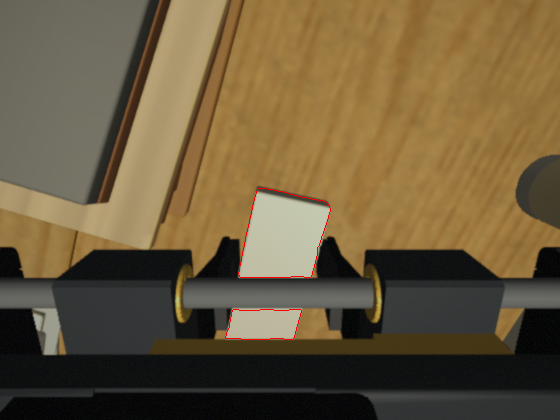

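```bash
python3 -m crank '[{"offset":[0,0,0],"spin":0},{"offset":[0,0,0],"spin":0},{"offset":[0,0,0],"spin":0},{"offset":[0,0,0],"spin":0.11},{"offset":[0,0,0],"spin":0.11},{"offset":[0,-0.017,0],"spin":0},{"offset":[0,0,0],"spin":0}]' 0.062
python3 -m crank '[{"offset":[0,0,0],"spin":0},{"offset":[0,0,0],"spin":0},{"offset":[0,0,0],"spin":0},{"offset":[0,0,0],"spin":0},{"offset":[0,0,0],"spin":0},{"offset":[0,0,0],"spin":0},{"offset":[-0.02,0,0],"spin":0},{"offset":[-0.04,0,0],"spin":0},{"offset":[-0.04,0,0],"spin":0},{"offset":[0,0,0],"spin":0}]' 0
python3 - <<'E'
from h import *
p=look("wrist",["slip_centre"],tag="w19")
s=bot.read_state();print(s["position"],s["tcp_rot"].round(3).tolist(),s["force"])
E
```

```text
time_s: 33.75
position: [0.6042, -0.328, 0.1858]
tcp_rot: [[0.002, -0.129, 0.992], [-0.003, 0.992, 0.129], [-1.0, -0.003, 0.002]]
force: [0.0, -0.0, 0.7]
opening: 0.709
time_s: 34.75
position: [0.6055, -0.3269, 0.292]
tcp_rot: [[0.01, -0.128, 0.992], [-0.008, 0.992, 0.128], [-1.0, -0.009, 0.009]]
force: [1.2, -0.4, -0.5]
opening: 0.433
slip_centre 0.81 [278, 241, 84, 166] n 10283 med [ 0.6055 -0.3087  0.1193] z98 0.1207 rect [ 606.8 -322.9] [38.1 91.1] 6.9
[ 0.60372027 -0.32567581  0.28669053] [[0.002, -0.128, 0.992], [-0.001, 0.992, 0.128], [-1.0, -0.002, 0.002]] [-0.38434037 -0.26976264 -1.08264685]
```

View pics/w19.png

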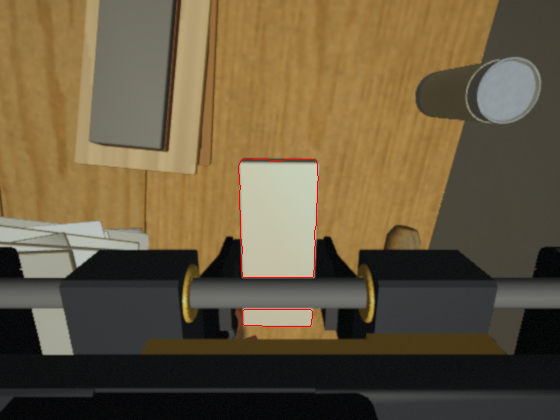

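```bash
python3 -m crank '[{"offset":[0,0.0318,-0.0284],"spin":0},{"offset":[0,0.0318,-0.0284],"spin":0},{"offset":[0,0.0318,-0.0284],"spin":0},{"offset":[0,0,0],"spin":0.102},{"offset":[0.02,0,0],"spin":0},{"offset":[0,0,0],"spin":0},{"offset":[0,0,0],"spin":0}]' 0
python3 - <<'E'
from h import *
p=look("wrist",["slip_centre"],tag="w20")
s=bot.read_state();print(s["position"],s["tcp_rot"].round(3).tolist(),s["force"])
E
```

```text
time_s: 35.55
position: [0.5065, -0.2416, 0.2641]
tcp_rot: [[-0.003, -0.026, 1.0], [0.002, 1.0, 0.026], [-1.0, 0.002, -0.003]]
force: [0.6, -0.3, -0.5]
opening: 0.431
slip_centre 0.89 [278, 241, 82, 174] n 10594 med [ 0.5059 -0.2213  0.0917] z98 0.093 rect [ 505.7 -235.6] [38.8 90.6] 1.0
slip_centre 0.16 [279, 220, 148, 206] n 8239 med [ 0.5063 -0.1875  0.0442] z98 0.0637 rect [ 505.2 -200.9] [79.6 61.7] 1.4
[ 0.50704233 -0.24205076  0.2651342 ] [[-0.001, -0.026, 1.0], [0.0, 1.0, 0.026], [-1.0, 0.0, -0.001]] [ 0.34401472 -0.37033666 -1.12351134]
```

View pics/w20.png

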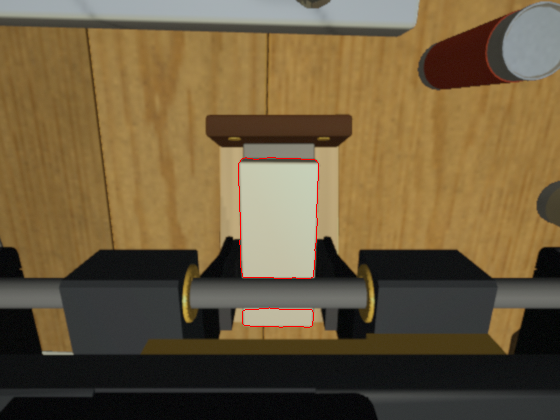

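```bash
python3 -m crank '[{"offset":[0.01,0,0],"spin":0},{"offset":[0.003,0,0],"spin":0},{"offset":[0.003,0,0],"spin":0},{"offset":[0,0,0],"spin":0}]' 0
python3 -m crank '[{"offset":[0.002,0,0],"spin":0},{"offset":[0.002,0,0],"spin":0},{"offset":[0.0015,0,0],"spin":0},{"offset":[0,0,0],"spin":0}]' 0
python3 - <<'E'
from h import *
p=bot.capture("wrist")
P=w(p,p["depth"]>0)
for y in np.arange(-.245,-.18,.005):
    k=P[(abs(P[:,1]-y)<.0025)&(abs(P[:,0]-.507)<.012)]; 
    if len(k): print(round(y,3),np.percentile(k[:,2],[5,50,95]).round(4))
E
```

```text
time_s: 36.05
position: [0.5067, -0.2417, 0.2494]
tcp_rot: [[-0.001, -0.026, 1.0], [0.001, 1.0, 0.026], [-1.0, 0.001, -0.001]]
force: [-0.5, 0.4, 1.4]
opening: 0.435
time_s: 36.45
position: [0.5067, -0.2414, 0.2442]
tcp_rot: [[-0.001, -0.026, 1.0], [0.001, 1.0, 0.026], [-1.0, 0.001, -0.001]]
force: [-1.8, 3.0, 4.9]
opening: 0.435
-0.245 [0.0717 0.0728 0.0739]
-0.24 [0.0709 0.072  0.073 ]
-0.235 [0.07   0.0711 0.0722]
-0.23 [0.0692 0.0703 0.0714]
-0.225 [0.0684 0.0695 0.0706]
-0.22 [0.0687 0.1668 0.1782]
-0.215 [0.0684 0.1723 0.1801]
-0.21 [0.0667 0.1472 0.1498]
-0.205 [0.0653 0.0664 0.0675]
-0.2 [0.0645 0.0656 0.0668]
-0.195 [0.0417 0.0646 0.0657]
-0.19 [0.0398 0.0418 0.0648]
-0.185 [0.0397 0.0493 0.0565]
```

```bash
python3 -m crank '[{"offset":[0.002,0,0],"spin":0},{"offset":[0,0,0],"spin":0}]' 0
python3 -m crank '[{"offset":[0,0,0],"spin":0},{"offset":[0,0,0],"spin":0},{"offset":[0,0,0],"spin":0},{"offset":[0,0,0],"spin":0},{"offset":[0,0,0],"spin":0}]' 0.047
python3 - <<'E'
from h import *
p=bot.capture("wrist"); cv2.imwrite("pics/w21.png",p["pixels"])
P=w(p,p["depth"]>0)
for y in np.arange(-.25,-.18,.004):
    k=P[(abs(P[:,1]-y)<.002)&(abs(P[:,0]-.507)<.012)]; 
    if len(k): print(round(y,3),np.percentile(k[:,2],[5,50,95]).round(4))
E
```

```text
time_s: 36.7
position: [0.5067, -0.2415, 0.242]
tcp_rot: [[-0.001, -0.026, 1.0], [0.001, 1.0, 0.026], [-1.0, 0.001, -0.001]]
force: [-2.1, 3.5, 4.3]
opening: 0.429
time_s: 37.2
position: [0.507, -0.2421, 0.2418]
tcp_rot: [[0.0, -0.026, 1.0], [-0.0, 1.0, 0.026], [-1.0, -0.0, 0.0]]
force: [-1.2, 0.3, -0.5]
opening: 0.539
-0.25 [0.0694 0.0703 0.0714]
-0.246 [0.0683 0.0696 0.0706]
-0.242 [0.0672 0.0685 0.0696]
-0.238 [0.0663 0.0674 0.0685]
-0.234 [0.065  0.0663 0.0677]
-0.23 [0.0642 0.0652 0.0664]
-0.226 [0.0631 0.0643 0.0654]
-0.222 [0.0623 0.1562 0.1597]
-0.218 [0.1462 0.1698 0.1775]
-0.214 [0.0605 0.1467 0.1478]
-0.21 [0.0594 0.1441 0.1466]
-0.206 [0.0577 0.0589 0.0601]
-0.202 [0.0565 0.0578 0.0589]
-0.198 [0.0556 0.0568 0.0581]
-0.194 [0.0415 0.0555 0.0568]
-0.19 [0.04   0.0415 0.0554]
-0.186 [0.0391 0.0446 0.0518]
-0.182 [0.0527 0.061  0.0635]
```

View pics/w21.png

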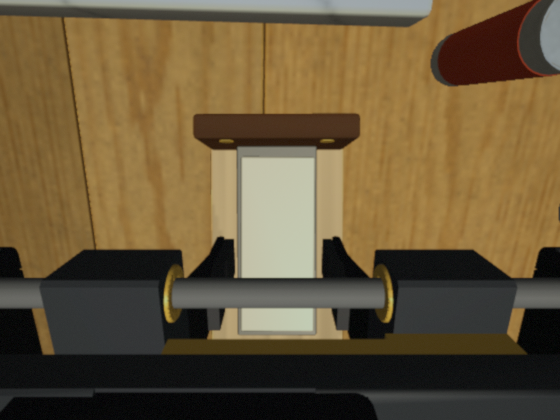

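```bash
python3 -m crank '[{"offset":[0,0,0],"spin":0},{"offset":[0,0,0],"spin":0},{"offset":[0,0,0],"spin":0},{"offset":[0.0005,0.002,0],"spin":0},{"offset":[0.0005,0.002,0],"spin":0},{"offset":[0,0,0],"spin":0}]' 0
python3 -m crank '[{"offset":[0.0003,0.001,0],"spin":0},{"offset":[0.0003,0.001,0],"spin":0},{"offset":[0,0,0],"spin":0}]' 0
```

```text
time_s: 37.85
position: [0.5066, -0.2374, 0.2407]
tcp_rot: [[-0.001, -0.026, 1.0], [0.001, 1.0, 0.026], [-1.0, 0.001, -0.001]]
force: [-0.9, -0.1, -1.2]
opening: 0.429
time_s: 38.15
position: [0.5067, -0.2357, 0.2402]
tcp_rot: [[-0.0, -0.026, 1.0], [0.0, 1.0, 0.026], [-1.0, 0.0, -0.0]]
force: [0.6, -0.0, -1.6]
opening: 0.436
```

```bash
python3 -m crank '[{"offset":[0.0003,0.001,0],"spin":0},{"offset":[0,0,0],"spin":0}]' 0
python3 - <<'E'
from h import *
p=bot.capture("wrist"); cv2.imwrite("pics/w22.png",p["pixels"])
print(bot.read_state()["force"])
P=w(p,p["depth"]>0)
for y in np.arange(-.20,-.178,.002):
    k=P[(abs(P[:,1]-y)<.001)&(abs(P[:,0]-.507)<.012)]; 
    if len(k): print(round(y,3),np.percentile(k[:,2],[5,50,95]).round(4))
E
```

```text
time_s: 38.35
position: [0.5068, -0.2349, 0.24]
tcp_rot: [[0.0, -0.026, 1.0], [-0.0, 1.0, 0.026], [-1.0, -0.0, 0.0]]
force: [0.4, -0.4, -1.9]
opening: 0.432
[-0.27805283  0.61610473 -0.63304918]
-0.2 [0.056  0.0574 0.0583]
-0.198 [0.0557 0.0567 0.0578]
-0.196 [0.0553 0.0562 0.0574]
-0.194 [0.0545 0.0557 0.0569]
-0.192 [0.0542 0.0552 0.0564]
-0.19 [0.0535 0.0546 0.0555]
-0.188 [0.0529 0.0541 0.0552]
-0.186 [0.0523 0.0535 0.0546]
-0.184 [0.0514 0.0531 0.0552]
-0.182 [0.0574 0.0606 0.0627]
-0.18 [0.0618 0.0629 0.0639]
-0.178 [0.0617 0.0628 0.0639]
```

View pics/w22.png

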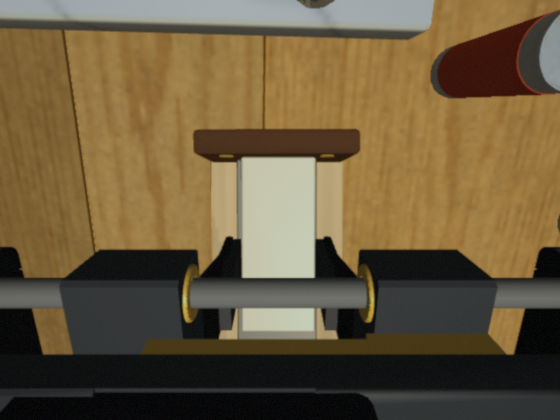

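```bash
python3 -m crank '[{"offset":[0,0,0],"spin":0},{"offset":[0,0,0],"spin":0},{"offset":[0,0,0],"spin":0},{"offset":[-0.01,-0.002,0],"spin":0},{"offset":[-0.05,0,0],"spin":0},{"offset":[-0.05,0,0],"spin":0},{"offset":[-0.05,0,0],"spin":0},{"offset":[0,0,0],"spin":0},{"offset":[0,0,0],"spin":0}]' 0.05
python3 - <<'E'
from h import *
p=look("wrist",["slip_centre","broad_stone_centre"],tag="w23")
P=w(p,p["depth"]>0)
foot=np.array([.5058,-.193,.023]); t=np.radians(1.5)
r=np.radians(15); yy=np.array([-np.sin(t)*np.cos(r),np.cos(t)*np.cos(r),-np.sin(r)]); xx=np.array([np.cos(t),np.sin(t),0]); zz=np.cross(xx,yy)
L=(P-foot)@np.stack([xx,yy,zz]).T
m=L[(abs(L[:,0])<.045)&(L[:,1]>-.13)&(L[:,1]<.0)&(L[:,2]>.0)&(L[:,2]<.05)]
for lo,hi,n in((.028,.035,"slip"),(.0145,.021,"broad")):
    k=m[(m[:,2]>lo)&(m[:,2]<hi)]; print(n,np.percentile(k,[.5,50,99.5],axis=0).round(4).tolist())
    print(cv2.minAreaRect((k[:,:2]*1000).astype(np.float32)))
E
```

```text
time_s: 39.3
position: [0.5067, -0.2369, 0.4022]
tcp_rot: [[0.003, -0.026, 1.0], [-0.003, 1.0, 0.026], [-1.0, -0.003, 0.003]]
force: [0.5, 0.2, -1.1]
opening: 0.578
slip_centre 0.58 [276, 177, 45, 89] n 3483 med [ 0.5069 -0.2278  0.0645] z98 0.0758 rect [ 507.6 -256.2] [36.7 28.1] 2.1
broad_stone_centre 0.91 [276, 184, 46, 105] n 1020 med [ 0.5036 -0.2767  0.0643] z98 0.0677 rect [ 507.7 -276.3] [43.3 25.8] 0.4
slip [[-0.0179, -0.088, 0.0294], [0.0007, -0.0438, 0.0313], [0.0185, -0.0008, 0.0331]]
((0.3034496307373047, -44.03182601928711), (88.0824203491211, 36.5156135559082), 89.90776062011719)
broad [[-0.0225, -0.1036, 0.0162], [-0.0044, -0.0911, 0.0182], [0.0213, -0.0007, 0.0199]]
((-0.6215553283691406, -51.890052795410156), (43.93220520019531, 103.4539794921875), 0.00951150618493557)
```

View pics/w23.png

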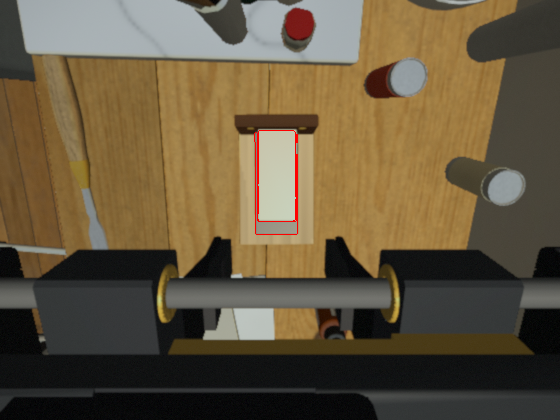

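```bash
python3 -m crank '[{"offset":[0,-0.044,0.0129],"spin":0},{"offset":[0,-0.044,0.0129],"spin":0},{"offset":[0,-0.044,0.0129],"spin":0},{"offset":[0,-0.044,0.0129],"spin":0},{"offset":[0,-0.044,0.0129],"spin":0.026},{"offset":[0,0,0],"spin":0},{"offset":[0,0,0],"spin":0}]' 0.062
python3 - <<'E'
from h import *
p=look("wrist",["oil_centre"],tag="w24")
P=w(p,p["depth"]>0)
m=P[(P[:,2]>.085)&(P[:,2]<.11)&(abs(P[:,0]-.577)<.04)&(abs(P[:,1]+.41)<.04)]
print(np.median(m,0),cv2.minEnclosingCircle((m[:,:2]*1000).astype(np.float32)),m[:,2].max())
m=P[(P[:,2]>.05)&(P[:,2]<.064)&(abs(P[:,0]-.577)<.04)&(abs(P[:,1]+.41)<.04)]
print(cv2.minEnclosingCircle((m[:,:2]*1000).astype(np.float32)))
s=bot.read_state();print(s["position"],s["tcp_rot"].round(3).tolist())
E
```

```text
time_s: 40.15
position: [0.5765, -0.4561, 0.3965]
tcp_rot: [[-0.004, 0.002, 1.0], [0.004, 1.0, -0.002], [-1.0, 0.004, -0.004]]
force: [-0.1, 0.4, -0.7]
opening: 0.712
oil_centre 0.8 [279, 141, 29, 37] n 928 med [ 0.5771 -0.4081  0.0755] z98 0.1003 rect [ 576.9 -411.5] [12.  12.5] 44.8
[ 0.57710331 -0.4110572   0.09775012] ((576.7250366210938, -411.59283447265625), 6.597040176391602) 0.10346396637051514
((576.9561767578125, -411.2580261230469), 16.68316650390625)
[ 0.57665059 -0.45412422  0.3979953 ] [[-0.003, -0.0, 1.0], [0.004, 1.0, 0.0], [-1.0, 0.004, -0.003]]
```

View pics/w24.png

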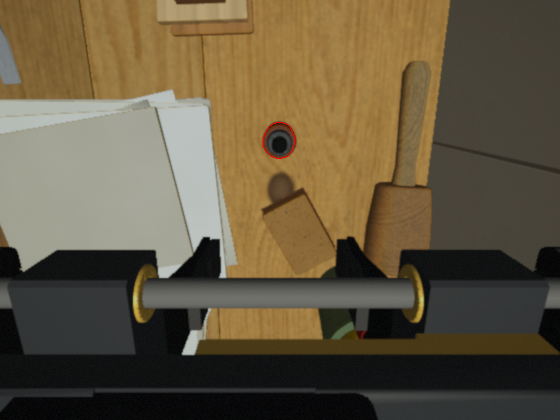

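```bash
python3 -m crank '[{"offset":[0,0.043,0],"spin":0},{"offset":[0,0,0],"spin":0},{"offset":[0.045,0,0],"spin":0},{"offset":[0.045,0,0],"spin":0},{"offset":[0.045,0,0],"spin":0},{"offset":[0.03,0,0],"spin":0},{"offset":[0.01,0,0],"spin":0},{"offset":[0,0,0],"spin":0},{"offset":[0,0,0],"spin":0}]' 0.062
```

```text
time_s: 41.15
position: [0.5777, -0.4123, 0.2269]
tcp_rot: [[0.002, -0.001, 1.0], [-0.002, 1.0, 0.001], [-1.0, -0.002, 0.002]]
force: [0.0, 0.3, 0.2]
opening: 0.711
```

```bash
python3 -m crank '[{"offset":[0.006,0.001,0],"spin":0},{"offset":[0,0,0],"spin":0},{"offset":[0,0,0],"spin":0}]' 0.062
python3 -m crank '[{"offset":[0,0,0],"spin":0},{"offset":[0,0,0],"spin":0},{"offset":[0,0,0],"spin":0},{"offset":[0,0,0],"spin":0},{"offset":[0,0,0],"spin":0},{"offset":[0,0,0],"spin":0},{"offset":[0,0,0],"spin":0},{"offset":[-0.01,0,0],"spin":0},{"offset":[-0.03,0,0],"spin":0},{"offset":[0,0,0],"spin":0}]' 0
python3 - <<'E'
from h import *
for c in("scene","wrist"):
    p=bot.capture(c); im=p["pixels"]
    if c=="scene": im=cv2.resize(im[180:340,300:500],None,fx=3.5,fy=3.5)
    cv2.imwrite(f"pics/{c}25.png",im)
E
```

```text
time_s: 41.45
position: [0.5771, -0.4113, 0.2201]
tcp_rot: [[0.001, -0.0, 1.0], [-0.001, 1.0, 0.0], [-1.0, -0.001, 0.001]]
force: [0.7, 0.5, 0.1]
opening: 0.708
time_s: 42.45
position: [0.5783, -0.4123, 0.2637]
tcp_rot: [[0.006, -0.0, 1.0], [-0.006, 1.0, 0.0], [-1.0, -0.006, 0.006]]
force: [0.9, -0.8, 0.0]
opening: 0.36
```

View pics/scene25.png

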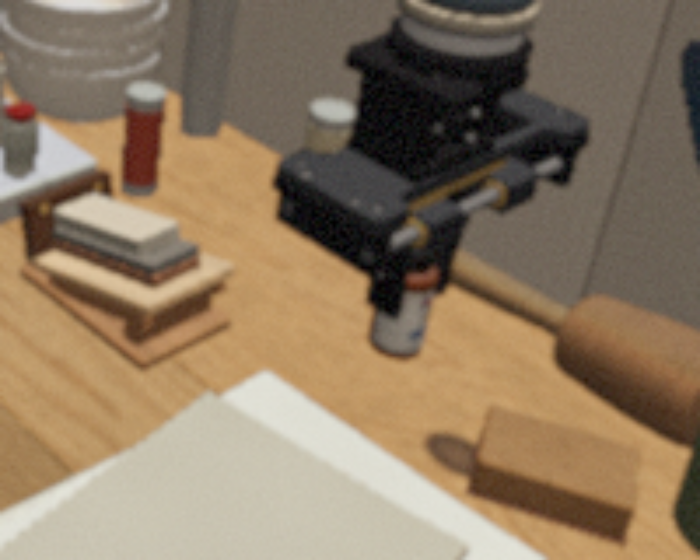

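View pics/wrist25.png

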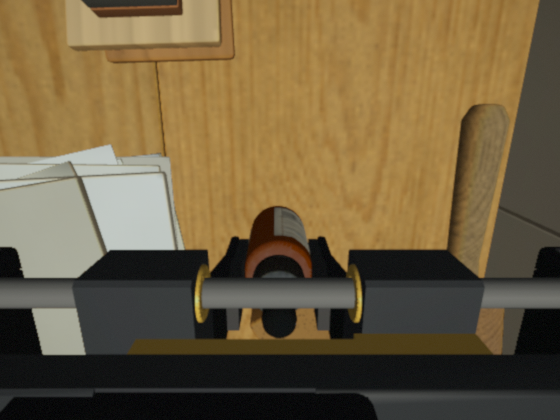

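```bash
python3 -m crank '[{"offset":[-0.02,0,0],"spin":0},{"offset":[-0.035,0,0],"spin":0},{"offset":[-0.045,0,0],"spin":0},{"offset":[-0.045,0,0],"spin":0},{"offset":[-0.045,0,0],"spin":0},{"offset":[-0.03,0.01,-0.001],"spin":0},{"offset":[-0.015,0.02,-0.002],"spin":0},{"offset":[0,0.03,-0.003],"spin":0},{"offset":[0,0.04,-0.004],"spin":0},{"offset":[0,0.04,-0.004],"spin":0},{"offset":[0,0.04,-0.004],"spin":0},{"offset":[0,0.04,-0.004],"spin":0}]' 0
python3 -m crank '[{"offset":[0,0.04,-0.004],"spin":0},{"offset":[0,0.04,-0.004],"spin":0},{"offset":[0,0.04,-0.004],"spin":0},{"offset":[0,0.04,-0.004],"spin":0},{"offset":[0,0.04,-0.004],"spin":0},{"offset":[0,0.04,-0.004],"spin":0},{"offset":[0,0.04,-0.004],"spin":0},{"offset":[0,0.04,-0.004],"spin":0},{"offset":[0,0.04,-0.004],"spin":0},{"offset":[0,0.04,-0.004],"spin":0},{"offset":[0,0.035,-0.004],"spin":0},{"offset":[0,0.025,-0.003],"spin":0}]' 0
```

```text
time_s: 43.75
position: [0.5543, -0.1895, 0.4927]
tcp_rot: [[-0.002, 0.0, 1.0], [0.001, 1.0, -0.0], [-1.0, 0.001, -0.002]]
force: [-0.1, 0.6, -0.0]
opening: 0.363
time_s: 44.95
position: [0.5071, 0.271, 0.4928]
tcp_rot: [[-0.003, -0.002, 1.0], [-0.0, 1.0, 0.002], [-1.0, -0.0, -0.003]]
force: [0.0, -0.6, 0.5]
opening: 0.364
```

```bash
python3 -m crank '[{"offset":[0,0.03,-0.002],"spin":0},{"offset":[0,0.02,-0.002],"spin":0},{"offset":[0.03,0.014,0],"spin":0},{"offset":[0.04,0,0],"spin":0},{"offset":[0.04,0,0],"spin":0},{"offset":[0.04,0,0],"spin":0},{"offset":[0.03,0,0],"spin":0},{"offset":[0,0,0],"spin":0},{"offset":[0,0,0],"spin":0},{"offset":[0,0,0],"spin":0}]' 0
python3 - <<'E'
from h import *
p=look("wrist",["oil_centre"],tag="w26")
s=bot.read_state();print(s["position"],s["tcp_rot"].round(3).tolist(),s["opening"])
q=bot.capture("scene"); cv2.imwrite("pics/s26.png",cv2.resize(q["pixels"][110:230,150:310],None,fx=4.5,fy=4.5))
P=w(p,p["depth"]>0); z0=s["position"][2]-.220
# front silhouette of the bottle: nearest-y points per height
m=P[(abs(P[:,0]-s["position"][0])<.02)&(P[:,1]>s["position"][1]-.03)&(P[:,1]<s["position"][1]+.04)]
for h in np.arange(0,.11,.008):
    k=m[abs(m[:,2]-z0-h)<.004]
    if len(k)>5: print(round(h,3),len(k),np.percentile(k[:,0],[2,98]).round(4),k[:,0].mean().round(4),np.percentile(k[:,1],98).round(4))
E
```

```text
time_s: 45.95
position: [0.5047, 0.3332, 0.3157]
tcp_rot: [[0.003, 0.0, 1.0], [0.001, 1.0, -0.0], [-1.0, 0.001, 0.003]]
force: [-0.2, 0.2, 0.1]
opening: 0.364
oil_centre 0.79 [278, 274, 63, 132] n 4796 med [0.5055 0.3437 0.1568] z98 0.197 rect [506.  333.8] [11.  12.9] 72.0
[0.50462253 0.33311744 0.31609231] [[0.004, 0.0, 1.0], [0.002, 1.0, -0.0], [-1.0, 0.002, 0.004]] 0.3621954382123249
0.0 27 [0.4906 0.5186] 0.5044 0.3495
0.008 161 [0.49   0.5194] 0.5039 0.3498
0.016 208 [0.4897 0.5203] 0.5053 0.3498
0.024 241 [0.4896 0.5203] 0.5051 0.35
0.032 263 [0.4904 0.5201] 0.5051 0.35
0.04 401 [0.4852 0.5238] 0.504 0.3498
0.048 494 [0.485  0.5238] 0.5046 0.3499
0.056 856 [0.4854 0.5235] 0.5047 0.3494
0.064 1283 [0.4857 0.5231] 0.5049 0.3476
0.072 621 [0.4851 0.5241] 0.5045 0.3445
0.08 349 [0.4851 0.5231] 0.5043 0.344
0.088 573 [0.4848 0.5244] 0.5001 0.3339
0.096 813 [0.4848 0.5118] 0.5024 0.3389
0.104 370 [0.4847 0.5084] 0.4971 0.3443
```

View pics/w26.png

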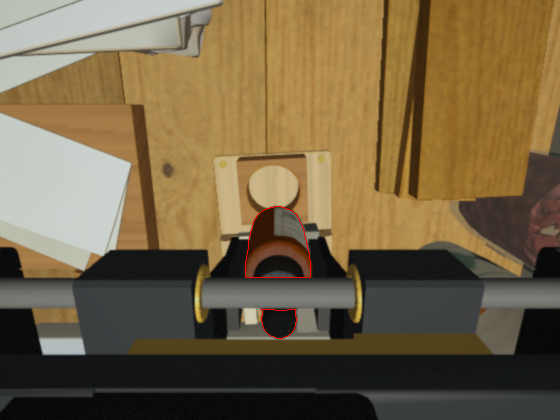

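View pics/s26.png

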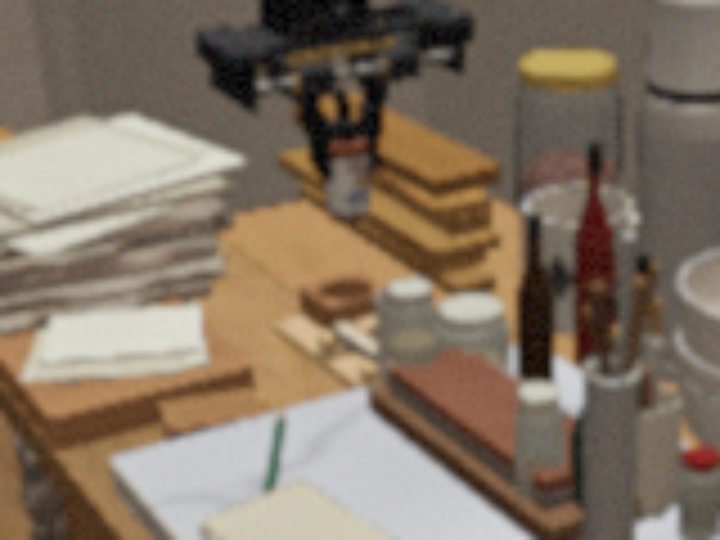

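```bash
python3 -m crank '[{"offset":[0,0.0082,-0.0023],"spin":0},{"offset":[0.03,0,0],"spin":0},{"offset":[0.02,0,0],"spin":0},{"offset":[0,0,0],"spin":0},{"offset":[0,0,0],"spin":0}]' 0
python3 - <<'E'
from h import *
p=bot.capture("wrist"); cv2.imwrite("pics/w27.png",p["pixels"])
s=bot.read_state();print(s["position"])
P=w(p,p["depth"]>0)
m=P[(P[:,2]>.031)&(P[:,2]<.045)&(P[:,1]>.31)&(P[:,1]<.39)&(abs(P[:,0]-.5)<.05)]
print(np.percentile(m[:,0],[1,99]),np.percentile(m[:,1],99))
E
```

```text
time_s: 46.6
position: [0.5017, 0.3415, 0.2645]
tcp_rot: [[0.0, -0.0, 1.0], [0.0, 1.0, 0.0], [-1.0, 0.0, 0.0]]
force: [0.9, 0.2, -0.1]
opening: 0.363
[0.50206054 0.3415375  0.26508636]
[0.47327361 0.52909306] 0.3696512775197251
```

View pics/w27.png

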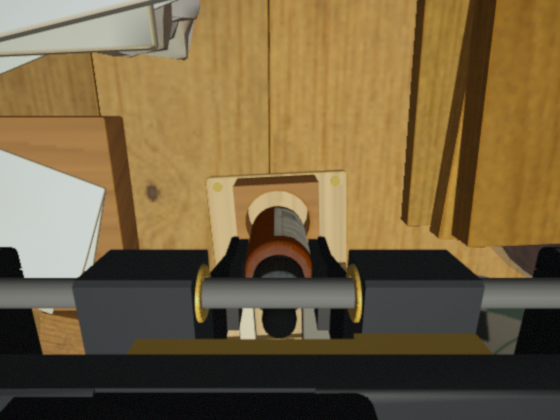

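Aligned over the well; lower it.

```bash
python3 -m crank '[{"offset":[0.012,0,0],"spin":0},{"offset":[0.01,0,0],"spin":0},{"offset":[0.006,0,0],"spin":0},{"offset":[0.004,0,0],"spin":0},{"offset":[0.002,0,0],"spin":0},{"offset":[0,0,0],"spin":0},{"offset":[0,0,0],"spin":0}]' 0
```

```text
time_s: 47.35
position: [0.5018, 0.3411, 0.2302]
tcp_rot: [[0.0, 0.0, 1.0], [0.0, 1.0, -0.0], [-1.0, 0.0, 0.0]]
force: [0.6, 0.1, 0.0]
opening: 0.362
```

```bash
python3 -m crank '[{"offset":[0.0005,0,0],"spin":0},{"offset":[0,0,0],"spin":0},{"offset":[0,0,0],"spin":0}]' 0.036
python3 -m crank '[{"offset":[0,0,0],"spin":0},{"offset":[0,0,0],"spin":0},{"offset":[0,0,0],"spin":0},{"offset":[0,0,0],"spin":0},{"offset":[-0.02,0,0],"spin":0},{"offset":[-0.04,0,0],"spin":0},{"offset":[-0.045,0,0],"spin":0},{"offset":[-0.045,0,0],"spin":0},{"offset":[-0.03,-0.045,0],"spin":0},{"offset":[0,-0.045,0],"spin":0},{"offset":[0,0,0],"spin":0},{"offset":[0,0,0],"spin":0}]' 0.055
python3 - <<'E'
from h import *
p=look("wrist",["oil_centre","thick_stick_centre","thin_stick_centre"],tag="w28")
P=w(p,p["depth"]>0)
for a,b in((.1,.116),(.06,.074)):
    m=P[(P[:,2]>a)&(P[:,2]<b)&(abs(P[:,0]-.502)<.03)&(abs(P[:,1]-.342)<.03)]
    if len(m): print(a,cv2.minEnclosingCircle((m[:,:2]*1000).astype(np.float32)),m[:,2].max(),len(m))
q=look("scene",["broad_stone_centre","slip_centre","oil_centre"],tag="s28")
print(bot.read_state()["position"])
E
```

```text
time_s: 47.65
position: [0.5018, 0.3411, 0.2298]
tcp_rot: [[0.001, 0.0, 1.0], [0.0, 1.0, -0.0], [-1.0, 0.0, 0.001]]
force: [-0.1, -0.2, -0.4]
opening: 0.412
time_s: 48.85
position: [0.5016, 0.2536, 0.4075]
tcp_rot: [[-0.0, 0.002, 1.0], [0.0, 1.0, -0.002], [-1.0, 0.0, -0.0]]
force: [0.3, -0.8, -1.7]
opening: 0.626
oil_centre 0.91 [277, 96, 32, 39] n 1039 med [0.5027 0.3401 0.0855] z98 0.1106 rect [502.3 340.6] [11.6 12.2] 89.4
thick_stick_centre 0.89 [305, 174, 25, 91] n 1963 med [0.5309 0.2612 0.0379] z98 0.0395 rect [531.5 258.2] [ 22.2 100.3] 2.4
thin_stick_centre 0.95 [255, 174, 17, 82] n 861 med [0.4782 0.2583 0.0278] z98 0.0296 rect [478.  254.8] [12.  89.8] 2.8
thin_stick_centre 0.59 [302, 173, 27, 94] n 1986 med [0.5308 0.2619 0.0379] z98 0.0395 rect [531.5 258.2] [ 22.2 100.3] 2.4
0.1 ((502.18292236328125, 340.69989013671875), 6.613061904907227) 0.11278848902696093 216
0.06 ((502.2515563964844, 340.93048095703125), 16.719568252563477) 0.07379045602567524 478
broad_stone_centre 0.68 [335, 252, 42, 19] n 378 med [ 0.4856 -0.2714  0.0551] z98 0.0683 rect [ 504.9 -278.3] [23.7 44. ] 83.2
slip_centre 0.95 [334, 243, 39, 15] n 377 med [ 0.4978 -0.2366  0.0661] z98 0.0766 rect [ 505.  -257.4] [39.  28.5] 4.1
oil_centre 0.55 [225, 166, 10, 21] n 152 med [0.4954 0.3334 0.0661] z98 0.1036 rect [498.4 337.5] [2.4 7.8] 42.7
[0.5015975  0.25515803 0.40684341]
```

View pics/w28.png

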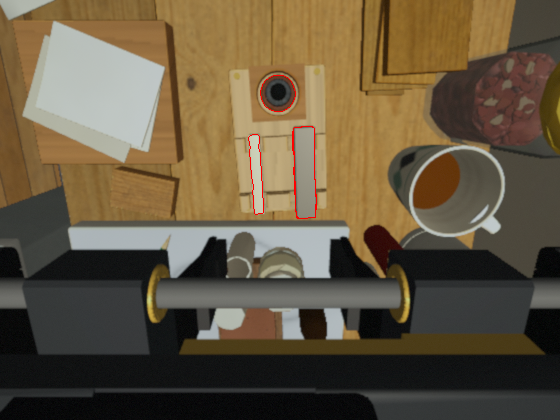

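View pics/s28.png

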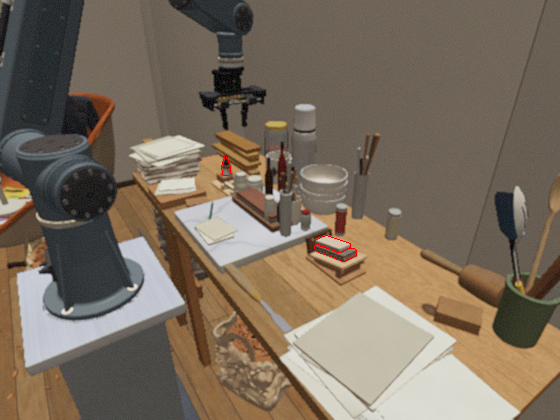

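```bash
python3 -c "
from rig import bot
print(bot.hand_in()); print(bot.read_state()['time_s'])"
```

```text
the job is handed in; nothing more can be done
None
the job is handed in; nothing more can be done
```

All five pieces are put away and the job is handed in, at about 49 s of the 134 s allowed. It reports no verdict, so what follows is from my own last measurements.

| Piece | Last check with the wrist camera |
|---|---|
| Thin stick | On the floor of the narrow notch, within about 2 mm of centre across and along |
| Thick stick | On the floor of the wide notch, within about 2 mm of centre across and along |
| Oil bottle | On the well floor, upright, about 1 mm off centre |
| Broad stone | Flat on the slope, lower end about 1 mm from the stop, within 1 mm of the middle |
| Slip | Flat on the broad stone, lower end about 1 mm from the stop, within 1 mm of the middle |

- **Last look:** The broad stone and slip were measured before I fetched the bottle. After that only the scene camera saw them, and the stack still stood the same way.
- **Camera disagreement:** The scene camera placed things several millimetres off the wrist camera, so I relied on the wrist camera.
- **Slip grasp:** A grey shaker stood in the way of a straight grip on the slip. My first angled grip did not line up with it, so I slid the slip clear on the table and gripped it again before placing it.
- **Thick stick:** A mug stopped the gripper going lower, so I let the stick drop the last 5–7 mm between the notch posts; it seated.

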